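# Ready the vial feeder for its next run

## Robot

A 6-joint arm with a two-finger parallel gripper is mounted at the origin on the work surface; the furniture and walls round the work are solid. World frame = base frame: x ahead of the robot, y to its left, z up, the work surface at z = 0. Lengths are in m, angles in rad, forces in N, time in s.
With the tool pointing down it reaches from about 0.35 to 0.975 m from the base axis. Payload 4.9 kg.
Tool frame: the origin (TCP) lies at the very end of the fingers, on their centre line; the grasp point (between the pads) lies 19 mm behind it; z points along the fingers, y is the line along which they close (so a half turn about z gives the same grasp; the last joint's range is limited). The gripper opens to 85 mm and grips with 20 to 120 N. Pads are 22 mm wide; open, the fingers measure 114 mm over their backs; the gripper's body (76 mm by 85 mm) begins 54 mm behind the grasp point. The pads swing forward as they close: fully open they stand 13 mm farther back than shut.
Start: joints at [1.102, 0.053, 1.613, -0, 1.476, -0.119], TCP at [0.214, 0.587, 0.231] pointing down, gripper open.
Joint ranges: [-3.01, 3.01], [-1.01, 2.22], [0.06, 2.58], [-1.02, 4.17], [0.09, 2.62], [-3.14, 3.14]. Speed limits (rad/s): [2.57, 2.57, 3.14, 3.14, 3.14, 3.14].

## Interface

Orientations are given as a rotation vector (axis times angle).
In Python, from station import ctrl gives the robot as it stands. The module is installed in compiled form; this text tells all that it offers.
- The arm moves only by the tool jog_arm, never from a script. Its argument "steps" is a list of rows, each an object with "delta_rot": the turn, a rotation vector about the tool's x, y, z in degrees, a list of three; "linear": the shift along the tool's x, y, z in m, a list of three; "grip": the finger opening in m, from 0 to 0.0854. In form: [{"delta_rot": [rx, ry, rz], "linear": [x, y, z], "grip": grip}, ...]. A call has 1 to 10 rows; each row shifts and turns the commanded pose from where the row before left it, along the tool's axes as they then stand; what a row does not reach is not made up. A row lasts 1/10 s, in which the tool goes at most 50 mm and 8.59 degrees, less where a joint would pass 70% of its speed; a pose out of reach is approached as far as the arm can. A call with a gripper value outside its range is refused whole. The fingers move at their own pace and stop on an object; "newtons" is the grip in N (left out, the last holds). Time passes only in rows, so rows that do not move let the fingers close. It gives the time, the measured TCP pose, the force, the opening and the grip force at its end, in the units of the state.
- ctrl.get_obs(): the state, without advancing time (a new reading comes with each control period).
- ctrl.get_image(name): name is "side" or "top"; returns (picture, depth): 480x640x3 uint8, red, green, blue; 480x640 float32, m along the optical axis (not along the pixel's ray), 0 where there is no reading.
- ctrl.camera_info(name): a dict with "camera_matrix" (3x3 intrinsics, pixels), "distortion" ([k1, k2, p1, p2, k3] as OpenCV has them; the pictures are not rectified), "R" (3x3) and "t" (3): a world point X has camera coordinates R X + t. Camera axes: x right, y down, z forward; pixel columns grow to the right and rows downward; lengths in m; the calibration is good to about 2 mm. A picture is of the moment at which its call begins. camera_info takes no time and is no camera call.
- ctrl.finish_job(): hands the job in; it is judged then, once.
The state is a dict: "t": time; "q": joint angles; "dq": joint speeds; "effort": joint torques, N m; "tool_pos": TCP position; "tool_rot": TCP orientation; "contact_force": force on the tool from outside, world axes, zero at the start; "wrist_torque": the same for the moment, N m; "opening": finger opening in m; "grip_force": force on a finger pad.
Only numpy, scipy, OpenCV 4.12 (cv2) and the standard library are available. Lean on these libraries where they do the work, as an engineer would, in place of code of your own. Each camera call takes 0.05 s, during which the arm holds its last target. There are 200 camera calls.

## Task

Get the vial feeder ready for its next run: slide the star wheel down onto the splined drive shaft, turned so that the teeth line up, until it sits fully home on the collar, and after that press the sprung lock lever down until it stays down. Also stand every tipped vial upright in the lane, so that all the vials there end up standing on the lane's floor. Leave the other things on the table alone.

Things in the scene. Friction and masses are not known exactly. Their poses are not given: they have to be found in the camera images.
- feeder: bench vial feeder, fixed; place and yaw vary. Origin on the table; x across the lane, away from the robot at yaw 0; y along the lane, to the left. Grey housing 40 mm high: x -75 to 75, y -310 to -110 mm. Drive shaft at x 0, y -190 mm. Lock lever along x at y -280 mm, hinged at x 45 mm, 60 mm above the table
- lane_mid (a point): middle of the lane's floor, 10 mm above the table, axes as the feeder's, at the feeder's y 110 mm. The lane is a flat plate whose clear floor spans x -45 to 45 mm and y -220 to 215 mm from here; lips 5 mm wide stand 5 mm above the floor along both sides and the left end, the housing at the right end
- spline_seat (a point): on the axis of the drive shaft, at the top face of its collar (40 mm in diameter), 46 mm above the table; z up. Its x and y axes lie along the shaft's four teeth and turn with the shaft, which gearbox friction of about 0.12 N m holds still
- spline_top (a point): top end of the splined shaft, on its axis, 38 mm above spline_seat, same axes. The spline is a cross of teeth 8 mm wide and 28 mm from tip to tip; the uppermost 4 mm are a narrower lead-in cross 5 mm wide and 24 mm from tip to tip
- shaft (a joint): angle of the drive shaft in the feeder (rad, counter-clockwise from above); at 0 its teeth lie along the feeder's x and y
- star_wheel: loose star wheel, 0.18 to 0.35 kg, lying flat on the table: eight white arms 10 mm thick, out to a radius of 64 mm, round a square metal hub 46 by 46 mm and 48 mm high, free to grasp from 10 to 48 mm up. Origin at the centre of its underside, z up along the bore, x and y square to the hub's flat sides
- bore_top (a point): centre of the bore at the hub's top, 48 mm above the wheel's underside, axes as the wheel's. The cross-shaped bore goes right through: slots along x and y 11 mm wide, 31 mm end to end, so it fits the spline in any of four positions a quarter turn apart, with 1.5 mm of play each side (about 6 degrees). Fully home, its underside rests on the shaft's collar
- lever (a joint): lock lever: 0 = up (tilted 0.5 rad above level), 0.5 = fully down (level). A spring pushes it up with 2.5 to 4 N at its pad; from about 0.24 to 0.37 rad a spring plunger beside it must be overcome (about 10 N at the pad), then it snaps past and is held at about 0.46; let go sooner it springs back up
- lever_pad (a point): centre of the top face of the lever's black press pad (30 by 26 mm), at the lever's free end, 95 mm from its hinge on the robot's side; when up about 51 mm above the hinge, 80 mm from it across; when fully down 6 mm above, 95 mm across
- stood_0: small screw vial, a cylinder 23 mm in diameter and 54 mm high (cap included, same diameter), about 20 g; origin at the centre of its flat base, z axis towards the cap. It stands upright in the lane at the start.
- stood_1: small screw vial, a cylinder 23 mm in diameter and 54 mm high (cap included, same diameter), about 20 g; origin at the centre of its flat base, z axis towards the cap. It stands upright in the lane at the start.
- tipped_0: small screw vial, a cylinder 23 mm in diameter and 54 mm high (cap included, same diameter), about 20 g; origin at the centre of its flat base, z axis towards the cap. At the start it lies on its side in the lane, cap roughly towards the robot; it may be absent.
- tipped_1: small screw vial, a cylinder 23 mm in diameter and 54 mm high (cap included, same diameter), about 20 g; origin at the centre of its flat base, z axis towards the cap. At the start it lies on its side in the lane, cap roughly towards the robot; it may be absent.
- tipped_2: small screw vial, a cylinder 23 mm in diameter and 54 mm high (cap included, same diameter), about 20 g; origin at the centre of its flat base, z axis towards the cap. At the start it lies on its side in the lane, cap roughly towards the robot; it may be absent.
- tipped_3: small screw vial, a cylinder 23 mm in diameter and 54 mm high (cap included, same diameter), about 20 g; origin at the centre of its flat base, z axis towards the cap. At the start it lies on its side in the lane, cap roughly towards the robot; it may be absent.
- filter_case: blue hinged case 74 by 66 by 30 mm, bystander; origin under its centre
- dropper: amber dropper bottle 31 mm wide, 91 mm high, bystander; origin under its centre
- petri: clear round dish 64 mm wide, 16 mm high, bystander; origin under its centre
Things that resemble listed ones, but are neither listed nor needed, are in the scene too. Of the things that look like the star_wheel, the larger one is meant.

How it is judged:
By the outcome, as a careful person would: the job done as asked, in the order asked, and still so for the second after the job is handed in, with the robot touching nothing.
Of tipped_0, tipped_1, tipped_2, tipped_3 only 3 to 4 are there at a start; the rules pass over those that are not, and their reading is None.
At some moment in a run one of star_wheel may be knocked a few centimetres aside while the robot is not near it.
Once in a run the grip may slacken for a moment while it holds something.
It also fails if it takes over 210 s, if anything falls off the work surface, if the arm or the gripper's body presses on something with over 40 N, if the wrist force passes 120 N, or if a joint passes its speed limit or range.

## Working session

There is one attempt and no reset: what is moved stays moved. The work goes in short steps, Python scripts to look and compute and a tool call to move; the robot and the scene stay as the last step left them, time stands still between calls to the robot, and variables do not carry over. Pictures are saved under pics/ and viewed, at most 14 in all, crops included, and the job is handed in when it is done.

Besides the shell and the picture viewer there is one more tool, called after "Call:" as name(argument=value, ...) on one line, values as JSON. jog_arm: Moves the arm, as the interface text tells. Its arguments: {"type":"object","properties":{"steps":{"type":"array"},"newtons":{"type":"number"}},"required":["steps"]}

```bash
mkdir -p pics; cat > h.py <<'E'
import numpy as np, cv2
from station import ctrl
from scipy.spatial.transform import Rotation as Ro
def cam(n):
    c=ctrl.camera_info(n); return [np.array(c[k],float) for k in("camera_matrix","distortion","R","t")]
def ray(n,uv):
    K,D,R,t=cam(n); p=cv2.undistortPoints(np.array(uv,float).reshape(-1,1,2),K,D).reshape(-1,2)
    d=np.c_[p,np.ones(len(p))]@R; return -R.T@t,d
def onz(n,uv,z):
    o,d=ray(n,uv); return o+d*((z-o[2])/d[:,2])[:,None]
def proj(n,X):
    K,D,R,t=cam(n); return cv2.projectPoints(np.array(X,float).reshape(-1,3),cv2.Rodrigues(R)[0],t,K,D)[0].reshape(-1,2)
def cloud(n,dep):
    v,u=np.mgrid[:480,:640]; K,D,R,t=cam(n)
    p=cv2.undistortPoints(np.c_[u.ravel(),v.ravel()].astype(float).reshape(-1,1,2),K,D).reshape(-1,2)
    X=(np.c_[p,np.ones(len(p))]*dep.reshape(-1,1)-t)@R
    return X.reshape(480,640,3)
def snap(n,f=None):
    im,d=ctrl.get_image(n)
    if f: cv2.imwrite('pics/'+f,im[:,:,::-1])
    return im,d
def st():
    o=ctrl.get_obs(); print({k:np.round(o[k],4).tolist() for k in('t','q','tool_pos','tool_rot','contact_force','opening','grip_force')}); print(np.round(Ro.from_rotvec(o['tool_rot']).as_matrix(),3).tolist())
E
python3 - <<'E'
from h import *
for n in('top','side'):
    im,d=snap(n,n+'0.png'); np.savez(n+'0.npz',im=im,d=d); K,D,R,t=cam(n); print(n,K[0,0],(-R.T@t).round(3),R.round(2).tolist(),(d>0).mean())
st()
E
```

```text
top 596.3762717347794 [-0.247  0.029  1.663] [[-0.03, -1.0, 0.01], [-0.92, 0.03, -0.39], [0.39, -0.02, -0.92]] 0.9958723958333333
side 555.9978293996217 [ 0.331 -1.14   0.936] [[0.99, -0.12, -0.02], [-0.08, -0.59, -0.81], [0.09, 0.8, -0.59]] 0.9960611979166667
{'t': 0.1, 'q': [1.102, 0.0533, 1.6141, 0.0, 1.476, -0.119], 'tool_pos': [0.2139, 0.5867, 0.2302], 'tool_rot': [-0.5467, -3.0931, 0.0027], 'contact_force': [0.5607, -0.3428, -0.22], 'opening': 0.0852, 'grip_force': 0.0}
[[-0.939, 0.343, -0.001], [0.343, 0.939, -0.002], [0.0, -0.002, -1.0]]
```

View pics/top0.png

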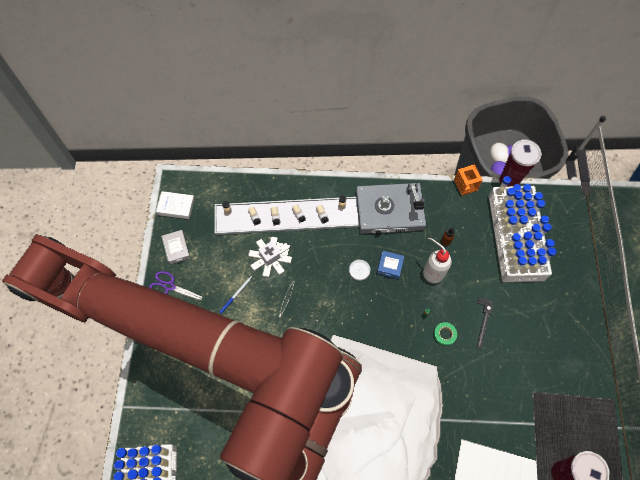

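View pics/side0.png

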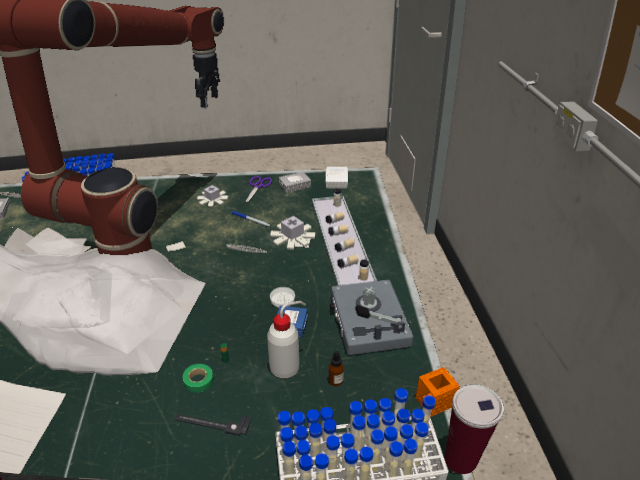

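The top view shows the feeder: lane (215-357, 200-233), housing (357-425, 185-235), two standing vials (227,208) and (343,203), and four tipped vials between them. The star wheel is at (270,255) in the top view, with the smaller decoy at (212,195) in the side view.

```bash
python3 - <<'E'
from h import *
z=np.load('top0.npz'); im=z['im'];X=cloud('top',z['d'])
c=cv2.resize(im[170:290,205:435],None,fx=3.4,fy=3.4,interpolation=cv2.INTER_CUBIC); cv2.imwrite('pics/c0.png',c[:,:,::-1])
s=np.load('side0.npz')['im']
c=cv2.resize(s[180:360,260:420],None,fx=3.3,fy=3.3,interpolation=cv2.INTER_CUBIC); cv2.imwrite('pics/c1.png',c[:,:,::-1])
# housing top mask by height
H=X[...,2]
roi=np.zeros_like(H,bool); roi[150:260,340:440]=1
m=(roi&(abs(H-.04)<.006)).astype(np.uint8)
n,l,stt,ce=cv2.connectedComponentsWithStats(m); k=1+stt[1:,4].argmax()
P=X[l==k][:,:2].astype(np.float32); r=cv2.minAreaRect(P); print('housing',r,cv2.boxPoints(r).round(3).tolist(),len(P))
for u,v in[(270,250),(300,225),(390,255),(385,203),(384,210),(415,187),(227,203),(343,199)]: print(u,v,X[v,u].round(3))
E
```

```text
housing ((0.5761221647262573, -0.21939045190811157), (0.158988818526268, 0.20028521120548248), 2.196350336074829) [[0.49300000071525574, -0.12200000137090683], [0.5009999871253967, -0.3230000138282776], [0.6589999794960022, -0.3160000145435333], [0.6520000100135803, -0.11599999666213989]] 2094
270 250 [0.44  0.147 0.041]
300 225 [0.53  0.058 0.017]
390 255 [ 0.418 -0.207  0.032]
385 203 [ 0.575 -0.2    0.063]
384 210 [ 0.559 -0.198  0.047]
415 187 [ 0.626 -0.295  0.066]
227 203 [0.584 0.274 0.069]
343 199 [ 0.59  -0.074  0.068]
```

View pics/c0.png

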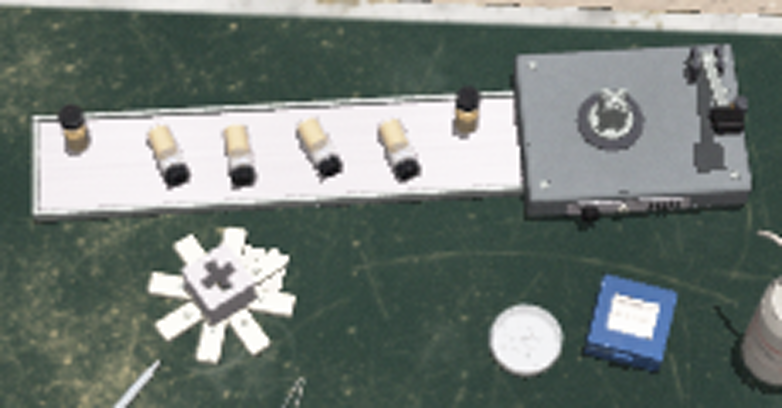

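View pics/c1.png

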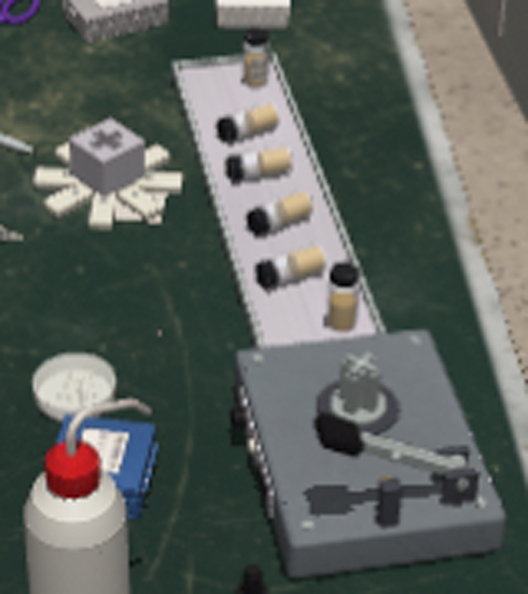

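```bash
cat > m.py <<'E'
from h import *
def ortho(n,im,cx,cy,z,half=.08,s=2000):
    # top-down rectified picture of plane z: col ~ -y, row ~ -x (top = far)
    N=int(2*half*s); r,c=np.mgrid[:N,:N]
    P=np.c_[(cx+half-r.ravel()/s),(cy+half-c.ravel()/s),np.full(N*N,z)]
    p=proj(n,P).astype(np.float32).reshape(N,N,2)
    return cv2.remap(im,p[...,0],p[...,1],cv2.INTER_CUBIC)
E
python3 - <<'E'
from m import *
t=np.load('top0.npz');s=np.load('side0.npz')
X=cloud('top',t['d']);Y=cloud('side',s['d'])
# wheel hub tops, shaft
for nm,Z in(('top',X),('side',Y)):
    a=Z[(abs(Z[...,2]-.048)<.006)&(abs(Z[...,0]-.44)<.05)&(abs(Z[...,1]-.147)<.05)]
    r=cv2.minAreaRect(a[:,:2].astype(np.float32)); print(nm,'hub',np.round(r[0],4),np.round(r[1],4),r[2],len(a),a[:,2].mean())
    a=Z[(Z[...,2]>.07)&(Z[...,2]<.1)&(abs(Z[...,0]-.575)<.04)&(abs(Z[...,1]+.2)<.03)]
    if len(a): print(' shaft',a.mean(0).round(4),len(a),a[:,2].max(),np.ptp(a,axis=0))
    a=Z[(Z[...,2]>.095)&(Z[...,2]<.13)&(abs(Z[...,0]-.52)<.06)&(abs(Z[...,1]+.29)<.05)]
    if len(a): print(' pad',a.mean(0).round(4),np.ptp(a,axis=0).round(3),len(a))
    for i in range(1):
        m=((Z[...,2]>.02)&(Z[...,2]<.08)&(Z[...,0]>.5)&(Z[...,0]<.64)&(Z[...,1]>-.1)&(Z[...,1]<.31)).astype(np.uint8)
        n,l,sv,ce=cv2.connectedComponentsWithStats(m)
        for k in range(1,n):
            if sv[k,4]>20:
                P=Z[l==k]; d=P[:,:2]-P[:,:2].mean(0); w,V=np.linalg.eigh(d.T@d); v=V[:,1]
                print('  vial',P.mean(0).round(4),'ax',(v*-np.sign(v[0])).round(3),sv[k,4],P[:,2].max().round(3),'ext',np.ptp(d@v).round(3))
    m=((abs(Z[...,2]-.04)<.004)&(abs(Z[...,0]-.575)<.12)&(abs(Z[...,1]+.22)<.13)).astype(np.uint8)
    n,l,sv,ce=cv2.connectedComponentsWithStats(m);k=1+sv[1:,4].argmax();r=cv2.minAreaRect(Z[l==k][:,:2].astype(np.float32));print(' housing',np.round(cv2.boxPoints(r),4).tolist(),np.round(r[1],4))
W=[]
for n,im in(('top',t['im']),('side',s['im'])):
    W.append(cv2.resize(np.vstack([ortho(n,im,.575,-.2,.084,.03,5000),ortho(n,im,.44,.147,.048,.03,5000)]),None,fx=.95,fy=.95))
cv2.imwrite('pics/o0.png',np.hstack(W)[:,:,::-1])
E
```

```text
top hub [0.4336 0.1496] [0.0499 0.0473] 32.14241027832031 174 0.04781462381608202
 shaft [ 0.5767 -0.1994  0.0808] 56 0.09654116456807295 [0.02485983 0.02501586 0.02647285]
 pad [ 0.5444 -0.29    0.1106] [0.051 0.026 0.025] 86
  vial [ 0.5897 -0.0721  0.0522] ax [-0.84  -0.543] 88 0.071 ext 0.023
  vial [0.5818 0.2784 0.0504] ax [-0.898  0.439] 94 0.073 ext 0.038
  vial [0.567  0.0615 0.0307] ax [-0.903 -0.43 ] 122 0.044 ext 0.057
  vial [ 0.5637 -0.0091  0.0306] ax [-0.95  -0.313] 121 0.041 ext 0.058
  vial [0.5627 0.1974 0.0308] ax [-0.928 -0.373] 128 0.042 ext 0.057
  vial [0.5618 0.1333 0.0305] ax [-0.99  -0.138] 124 0.039 ext 0.062
 housing [[0.4959000051021576, -0.12219999730587006], [0.503600001335144, -0.3224000036716461], [0.6578999757766724, -0.3165000081062317], [0.6503000259399414, -0.11630000174045563]] [0.1544 0.2003]
side hub [0.4319 0.1445] [0.0535 0.0555] 34.18065643310547 164 0.046393718231357024
 shaft [ 0.5766 -0.206   0.0796] 109 0.08835524819316985 [0.02578532 0.02435193 0.01831302]
 pad [ 0.5449 -0.2977  0.1089] [0.048 0.029 0.027] 178
  vial [0.5822 0.2702 0.0461] ax [-0.875 -0.484] 114 0.067 ext 0.029
  vial [0.5623 0.1885 0.0277] ax [-0.941 -0.338] 110 0.038 ext 0.056
  vial [0.5614 0.1239 0.0277] ax [-0.986 -0.167] 123 0.038 ext 0.055
  vial [0.5671 0.0528 0.0279] ax [-0.914 -0.405] 134 0.035 ext 0.056
  vial [ 0.5624 -0.0177  0.0294] ax [-0.952 -0.305] 159 0.038 ext 0.058
  vial [ 0.5912 -0.0804  0.0476] ax [-0.991  0.134] 165 0.069 ext 0.023
 housing [[0.49880000948905945, -0.12240000069141388], [0.5037999749183655, -0.32829999923706055], [0.6550999879837036, -0.3246000111103058], [0.6499999761581421, -0.11869999766349792]] [0.1513 0.206 ]
```

View pics/o0.png

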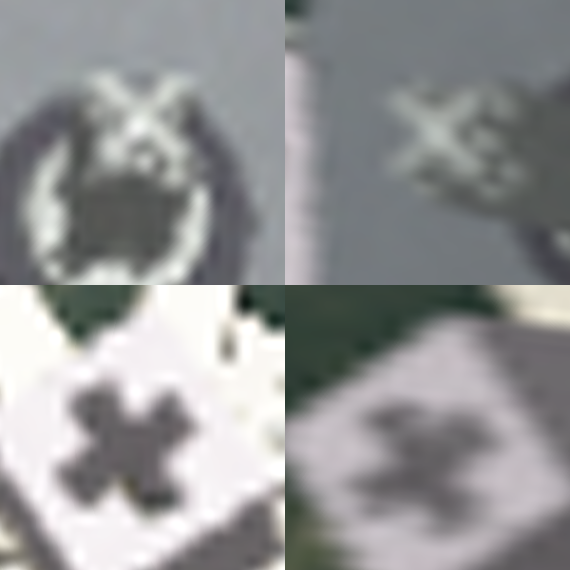

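The rectified tiles (top view left, side view right) show the spline's cross centred near (137,122) and (438,135), with its teeth at about 45° to the world axes. The wheel's bore is at (126,448) and (425,465), turned about 34°. The wheel-to-shaft offset agrees between the two views to about 1 mm.

Call:
jog_arm(steps=[{"linear": [-0.0357,-0.0336,0.0],"delta_rot": [0,0,0],"grip": 0.085},{"linear": [-0.0357,-0.0336,0.0],"delta_rot": [0,0,0],"grip": 0.085},{"linear": [-0.0357,-0.0336,0.0],"delta_rot": [0,0,0],"grip": 0.085},{"linear": [-0.0357,-0.0336,0.0],"delta_rot": [0,0,0],"grip": 0.085},{"linear": [-0.0357,-0.0336,0.0],"delta_rot": [0,0,0],"grip": 0.085},{"linear": [-0.0357,-0.0336,0.0],"delta_rot": [0,0,0],"grip": 0.085},{"linear": [-0.0357,-0.0336,0.0],"delta_rot": [0,0,0],"grip": 0.085},{"linear": [-0.0357,-0.0336,0.0],"delta_rot": [0,0,0],"grip": 0.085},{"linear": [-0.0357,-0.0336,0.0],"delta_rot": [0,0,0],"grip": 0.085},{"linear": [-0.0357,-0.0336,0.0],"delta_rot": [0,0,0],"grip": 0.085}])

```text
t: 1.1
tool_pos: [0.4346, 0.1472, 0.231]
tool_rot: [0.547, 3.094, 0.0]
contact_force: [0.2, 0.6, 0.2]
opening: 0.085
grip_force: 0.0
```

```bash
cat >> m.py <<'E'
def to(target,yaw=None):
    """tool-frame shift to a world target (tool down), and turn about tool z to bring closing line to yaw (deg, mod 180)"""
    o=ctrl.get_obs(); R=Ro.from_rotvec(o['tool_rot']).as_matrix(); p=np.array(o['tool_pos'])
    c=np.degrees(np.arctan2(R[1,1],R[0,1]))
    print('pos',p.round(4),'closing',c.round(1),'tool shift',(R.T@(np.array(target)-p)).round(4),'q6',round(np.degrees(o['q'][5]),1))
    if yaw is not None: print('turn about tool z',((c-yaw+90)%180-90).round(1))
def harm(n,im,cx,cy,z,r0,r1):
    g=cv2.cvtColor(ortho(n,im,cx,cy,z,.03,5000),cv2.COLOR_RGB2GRAY).astype(float); r,c=np.mgrid[:300,:300]-149.5
    x,y=-r/5,-c/5; q=np.hypot(x,y); th=np.arctan2(y,x); m=(q>r0)&(q<r1); 
    s=((g-g[m].mean())*np.exp(4j*th))[m].sum(); return np.degrees(np.angle(s))/4, abs(s)/m.sum()
E
python3 - <<'E'
from m import *
t=np.load('top0.npz')['im'];s=np.load('side0.npz')['im']
for r in((3,9),(4,11),(5,12)):
    print(r,'shaft',harm('top',t,.5793,-.1988,.084,*r),harm('side',s,.5766,-.2022,.084,*r),'bore(dark:+45)',harm('top',t,.4357,.1505,.048,*r),harm('side',s,.4321,.1475,.048,*r))
to([.434,.149,.12],34); im,_=snap('top'); im2,_=snap('side')
cv2.imwrite('pics/w1.png',np.hstack([cv2.resize(im[200:300,220:330],None,fx=3.5,fy=3.5),cv2.resize(im2[180:280,240:350],None,fx=3.5,fy=3.5)])[:,:,::-1])
E
```

```text
(3, 9) shaft (np.float64(-41.9843020105271), np.float64(10.170657580947333)) (np.float64(-44.26789989781336), np.float64(7.902943781670583)) bore(dark:+45) (np.float64(-13.26758873632158), np.float64(8.643360803740356)) (np.float64(-12.566590936970687), np.float64(5.095106678777386))
(4, 11) shaft (np.float64(-42.109417602666674), np.float64(12.640526875301655)) (np.float64(-43.82976886761309), np.float64(8.12668882946107)) bore(dark:+45) (np.float64(-12.536407000398588), np.float64(16.982484071329292)) (np.float64(-12.369137988934293), np.float64(8.654903812442507))
(5, 12) shaft (np.float64(-42.36858656673612), np.float64(13.982578096266886)) (np.float64(-43.28927640888661), np.float64(7.772156093007763)) bore(dark:+45) (np.float64(-12.265129999886165), np.float64(22.331054954432016)) (np.float64(-12.325928982064084), np.float64(10.80800857123321))
pos [0.4346 0.1472 0.231 ] closing 70.0 tool shift [0.0012 0.0014 0.111 ] q6 -60.6
turn about tool z 36.0
```

View pics/w1.png

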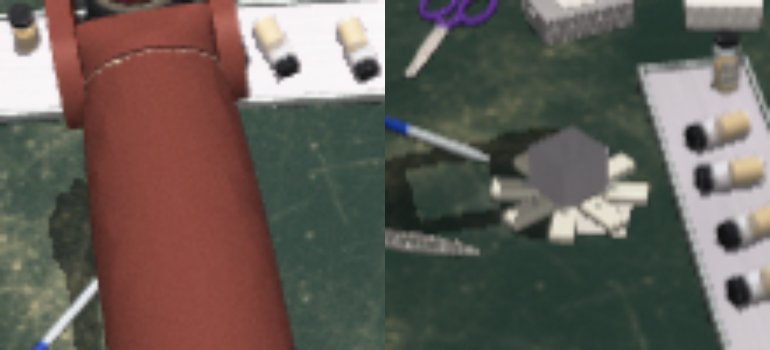

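Call:
jog_arm(steps=[{"linear": [0.0012,0.0014,0.02],"delta_rot": [0,0,7.5],"grip": 0.085},{"linear": [0,0,0.03],"delta_rot": [0,0,7.5],"grip": 0.085},{"linear": [0,0,0.03],"delta_rot": [0,0,7.5],"grip": 0.085},{"linear": [0,0,0.03],"delta_rot": [0,0,7.5],"grip": 0.085},{"linear": [0,0,0.03],"delta_rot": [0,0,7.5],"grip": 0.085},{"linear": [0,0,0.03],"delta_rot": [0,0,0],"grip": 0.085},{"linear": [0,0,0.03],"delta_rot": [0,0,0],"grip": 0.085},{"linear": [0,0,0.014],"delta_rot": [0,0,0],"grip": 0.085},{"linear": [0,0,0],"delta_rot": [0,0,0],"grip": 0.085}])

```text
t: 2.1
tool_pos: [0.4306, 0.151, 0.0143]
tool_rot: [-1.508, -2.75, 0.006]
contact_force: [-0.4, -0.2, 0.3]
opening: 0.0851
grip_force: 0.0
```

```bash
python3 - <<'E'
from m import *
to([.434,.149,.016],32.5); im2,_=snap('side')
cv2.imwrite('pics/w2.png',cv2.resize(im2[160:290,220:370],None,fx=4,fy=4)[:,:,::-1])
E
```

```text
pos [0.4306 0.151  0.0143] closing 32.5 tool shift [-0.0035  0.0017 -0.0017] q6 -22.5
turn about tool z 0.0
```

View pics/w2.png

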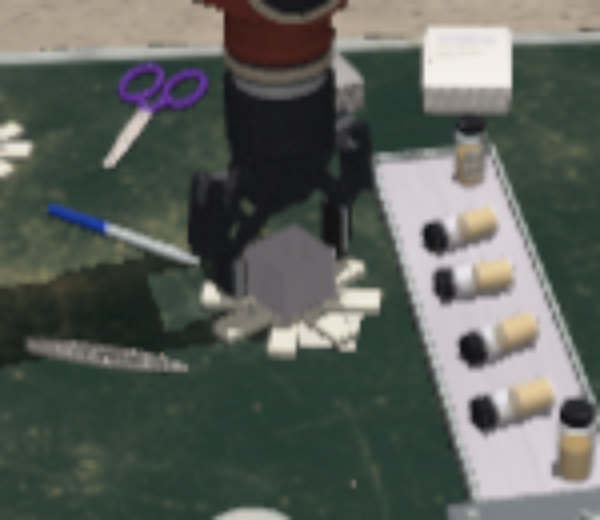

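The open fingers straddle the hub, which is at about (290,270) in the crop. I'll correct the offset and close.

Call:
jog_arm(steps=[{"linear": [-0.0035,0.0017,-0.001],"delta_rot": [0,0,0],"grip": 0.085},{"linear": [0,0,0],"delta_rot": [0,0,0],"grip": 0.03},{"linear": [0,0,0],"delta_rot": [0,0,0],"grip": 0.03},{"linear": [0,0,0],"delta_rot": [0,0,0],"grip": 0.03},{"linear": [0,0,0],"delta_rot": [0,0,0],"grip": 0.03},{"linear": [0,0,0],"delta_rot": [0,0,0],"grip": 0.03},{"linear": [0,0,0],"delta_rot": [0,0,0],"grip": 0.03}], newtons=80)

```text
t: 2.85
tool_pos: [0.4381, 0.1489, 0.0195]
tool_rot: [1.511, 2.752, 0.002]
contact_force: [0.3, -0.4, 5.7]
opening: 0.0452
grip_force: 84.7
```

```bash
python3 - <<'E'
from m import *
st(); o=ctrl.get_obs(); p=np.array(o['tool_pos'])
to([p[0]+.144,p[1]-.3495,.15],-43+90)
E
```

```text
{'t': 2.85, 'q': [0.1667, -0.101, 2.1451, -0.0002, 1.0956, -0.3997], 'tool_pos': [0.4381, 0.1489, 0.0195], 'tool_rot': [1.5113, 2.7524, 0.0016], 'contact_force': [0.3026, -0.3752, 5.6944], 'opening': 0.0452, 'grip_force': 84.6546}
[[-0.537, 0.844, 0.002], [0.844, 0.537, 0.0], [-0.001, 0.002, -1.0]]
pos [0.4381 0.1489 0.0195] closing 32.5 tool shift [-0.3723 -0.0659 -0.1303] q6 -22.9
turn about tool z -14.5
```

Call:
jog_arm(steps=[{"linear": [0,0,-0.03],"delta_rot": [0,0,0],"grip": 0.03},{"linear": [0,0,-0.04],"delta_rot": [0,0,0],"grip": 0.03},{"linear": [0,0,-0.04],"delta_rot": [0,0,0],"grip": 0.03},{"linear": [0,0,-0.02],"delta_rot": [0,0,0],"grip": 0.03},{"linear": [-0.0313,-0.0058,0],"delta_rot": [0,0,0],"grip": 0.03},{"linear": [-0.0313,-0.0058,0],"delta_rot": [0,0,0],"grip": 0.03},{"linear": [-0.0313,-0.0058,0],"delta_rot": [0,0,0],"grip": 0.03},{"linear": [-0.0313,-0.0058,0],"delta_rot": [0,0,0],"grip": 0.03},{"linear": [-0.0313,-0.0058,0],"delta_rot": [0,0,0],"grip": 0.03},{"linear": [-0.0313,-0.0058,0],"delta_rot": [0,0,0],"grip": 0.03}], newtons=80)

```text
t: 3.85
tool_pos: [0.5078, -0.0293, 0.1468]
tool_rot: [-1.511, -2.752, 0.001]
contact_force: [-0.1, 1.2, -2.7]
opening: 0.0448
grip_force: 84.1
```

Call:
jog_arm(steps=[{"linear": [-0.0313,-0.0058,0],"delta_rot": [0,0,0],"grip": 0.03},{"linear": [-0.0313,-0.0058,0],"delta_rot": [0,0,0],"grip": 0.03},{"linear": [-0.0313,-0.0058,0],"delta_rot": [0,0,0],"grip": 0.03},{"linear": [-0.0313,-0.0058,0],"delta_rot": [0,0,0],"grip": 0.03},{"linear": [-0.0313,-0.0058,0],"delta_rot": [0,0,0],"grip": 0.03},{"linear": [-0.028,-0.0053,0],"delta_rot": [0,0,0],"grip": 0.03},{"linear": [0,0,0],"delta_rot": [0,0,-7.2],"grip": 0.03},{"linear": [0,0,0],"delta_rot": [0,0,-7.2],"grip": 0.03},{"linear": [0,0,0],"delta_rot": [0,0,0],"grip": 0.03},{"linear": [0,0,0],"delta_rot": [0,0,0],"grip": 0.03}])

```text
t: 4.85
tool_pos: [0.5779, -0.202, 0.1471]
tool_rot: [-1.158, -2.918, -0.0]
contact_force: [0.3, 0.2, -3.2]
opening: 0.0448
grip_force: 83.8
```

```bash
python3 - <<'E'
from m import *
st(); to([.5796,-.202,.112],47); im,_=snap('top');im2,_=snap('side')
cv2.imwrite('pics/w3.png',np.hstack([cv2.resize(im[150:260,320:430],None,fx=3.6,fy=3.6),cv2.resize(im2[220:350,310:420],(396,396))])[:,:,::-1])
E
```

```text
{'t': 4.85, 'q': [-0.4578, 0.0888, 1.7189, 0.0001, 1.3359, -1.2731], 'tool_pos': [0.5779, -0.202, 0.1471], 'tool_rot': [-1.158, -2.9183, -0.0004], 'contact_force': [0.2706, 0.2131, -3.1633], 'opening': 0.0448, 'grip_force': 83.8193}
[[-0.728, 0.686, -0.002], [0.686, 0.728, 0.001], [0.002, -0.0, -1.0]]
pos [ 0.5779 -0.202   0.1471] closing 46.7 tool shift [-0.0013  0.0012  0.0351] q6 -72.9
turn about tool z -0.3
```

View pics/w3.png

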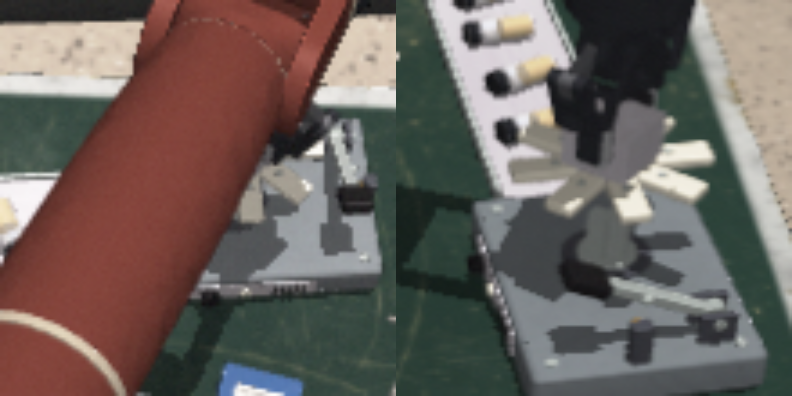

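The wheel hangs level above the shaft, as the side view on the right shows. I'll lower it slowly.

Call:
jog_arm(steps=[{"linear": [-0.0013,0.0012,0.015],"delta_rot": [0,0,0],"grip": 0.03},{"linear": [0,0,0.018],"delta_rot": [0,0,0],"grip": 0.03},{"linear": [0,0,0.004],"delta_rot": [0,0,0],"grip": 0.03},{"linear": [0,0,0.004],"delta_rot": [0,0,0],"grip": 0.03},{"linear": [0,0,0.004],"delta_rot": [0,0,0],"grip": 0.03},{"linear": [0,0,0.003],"delta_rot": [0,0,0],"grip": 0.03},{"linear": [0,0,0],"delta_rot": [0,0,0],"grip": 0.03}])

```text
t: 5.65
tool_pos: [0.5804, -0.2024, 0.1003]
tool_rot: [1.155, 2.921, -0.0]
contact_force: [0.5, 0.5, -3.3]
opening: 0.0453
grip_force: 83.9
```

Call:
jog_arm(steps=[{"linear": [0,0,0.003],"delta_rot": [0,0,0],"grip": 0.03},{"linear": [0,0,0.003],"delta_rot": [0,0,0],"grip": 0.03},{"linear": [0,0,0.003],"delta_rot": [0,0,0],"grip": 0.03},{"linear": [0,0,0],"delta_rot": [0,0,0],"grip": 0.03}])

```text
t: 6.05
tool_pos: [0.5799, -0.2022, 0.0906]
tool_rot: [-1.155, -2.92, -0.0]
contact_force: [0.3, -0.2, -2.7]
opening: 0.0448
grip_force: 83.9
```

Call:
jog_arm(steps=[{"linear": [0,0,0.004],"delta_rot": [0,0,0],"grip": 0.03},{"linear": [0,0,0.004],"delta_rot": [0,0,0],"grip": 0.03},{"linear": [0,0,0.004],"delta_rot": [0,0,0],"grip": 0.03},{"linear": [0,0,0.004],"delta_rot": [0,0,0],"grip": 0.03},{"linear": [0,0,0.004],"delta_rot": [0,0,0],"grip": 0.03},{"linear": [0,0,0.002],"delta_rot": [0,0,0],"grip": 0.03},{"linear": [0,0,0.002],"delta_rot": [0,0,0],"grip": 0.03},{"linear": [0,0,0],"delta_rot": [0,0,0],"grip": 0.03}])

```text
t: 6.85
tool_pos: [0.5802, -0.2024, 0.0669]
tool_rot: [-1.155, -2.921, -0.0]
contact_force: [0.4, 0.1, -2.8]
opening: 0.0443
grip_force: 83.9
```

Call:
jog_arm(steps=[{"linear": [0,0,0.002],"delta_rot": [0,0,0],"grip": 0.03},{"linear": [0,0,0.001],"delta_rot": [0,0,0],"grip": 0.03},{"linear": [0,0,0.001],"delta_rot": [0,0,0],"grip": 0.03},{"linear": [0,0,0],"delta_rot": [0,0,0],"grip": 0.03}])

```text
t: 7.25
tool_pos: [0.5809, -0.2027, 0.0655]
tool_rot: [1.155, 2.921, -0.0]
contact_force: [-4.1, 1.7, 6.5]
opening: 0.0448
grip_force: 85.2
```

It is seated: contact at z 0.0655 m, as expected. I'll release, rise, and go over the lever pad with the fingers shut.

Call:
jog_arm(steps=[{"linear": [0,0,0],"delta_rot": [0,0,0],"grip": 0.085},{"linear": [0,0,0],"delta_rot": [0,0,0],"grip": 0.085},{"linear": [0,0,0],"delta_rot": [0,0,0],"grip": 0.085},{"linear": [0,0,-0.03],"delta_rot": [0,0,0],"grip": 0.085},{"linear": [0,0,-0.04],"delta_rot": [0,0,0],"grip": 0.085},{"linear": [0,0,-0.04],"delta_rot": [0,0,0],"grip": 0.085},{"linear": [-0.0113,-0.0312,0],"delta_rot": [0,0,0],"grip": 0},{"linear": [-0.0113,-0.0312,0],"delta_rot": [0,0,0],"grip": 0},{"linear": [-0.0113,-0.0312,0],"delta_rot": [0,0,0],"grip": 0},{"linear": [0,0,0],"delta_rot": [0,0,0],"grip": 0}])

```text
t: 8.25
tool_pos: [0.5398, -0.297, 0.1734]
tool_rot: [1.161, 2.919, -0.002]
contact_force: [-0.4, 0.4, 0.0]
opening: 0.0278
grip_force: 0.0
```

```bash
python3 - <<'E'
from m import *
to([.5415,-.2943,.125]); im,d=snap('side')
Y=cloud('side',d)
print(im.shape)
for z,lab in((.094,'hub'),(.056,'arms')):
    a=Y[(abs(Y[...,2]-z)<.006)&(np.hypot(Y[...,0]-.578,Y[...,1]+.203)<.07)]; print(lab,len(a),a.mean(0).round(4),np.median(a[:,2]).round(4))
p=Y[(Y[...,2]>.095)&(Y[...,2]<.118)&(abs(Y[...,0]-.53)<.04)&(abs(Y[...,1]+.295)<.03)]; print(p.mean(0),p.min(0),p.max(0))
cv2.imwrite('pics/w4.png',cv2.resize(im[220:360,310:430],(600,600))[:,:,::-1])
E
```

```text
pos [ 0.5398 -0.297   0.1734] closing 46.6 tool shift [0.0006 0.0032 0.0484] q6 -82.3
(480, 640, 3)
hub 172 [ 0.5854 -0.2126  0.0938] 0.0943
arms 581 [ 0.5748 -0.2151  0.0559] 0.056
[ 0.54420133 -0.29793755  0.10917728] [ 0.52731373 -0.31224543  0.0952536 ] [ 0.56835423 -0.28195615  0.11783045]
```

View pics/w4.png

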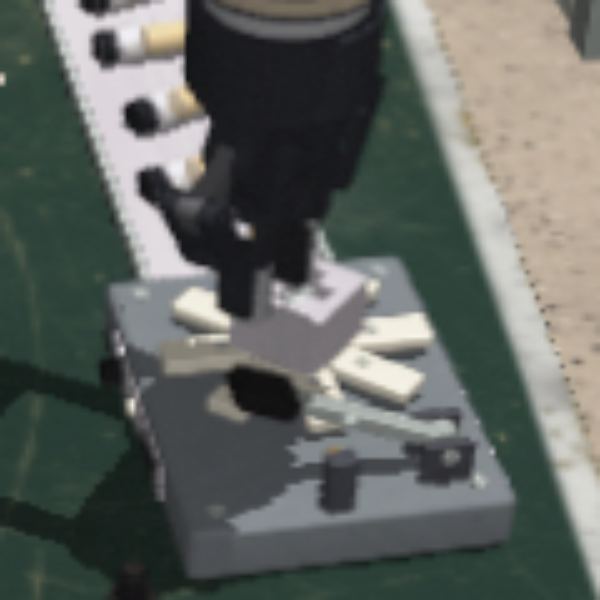

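The wheel's arms read 56 mm high in depth, so it is home on the collar. The pad is under the shut fingertips at about (265,390). I'll press it now.

Call:
jog_arm(steps=[{"linear": [0,0,0.03],"delta_rot": [0,0,0],"grip": 0},{"linear": [0,0,0.02],"delta_rot": [0,0,0],"grip": 0},{"linear": [0,0,0.01],"delta_rot": [0,0,0],"grip": 0},{"linear": [0,0,0.01],"delta_rot": [0,0,0],"grip": 0},{"linear": [0,0,0.01],"delta_rot": [0,0,0],"grip": 0},{"linear": [0,0,0.01],"delta_rot": [0,0,0],"grip": 0},{"linear": [0,0,0.008],"delta_rot": [0,0,0],"grip": 0},{"linear": [0,0,0.006],"delta_rot": [0,0,0],"grip": 0},{"linear": [0,0,0.003],"delta_rot": [0,0,0],"grip": 0},{"linear": [0,0,0],"delta_rot": [0,0,0],"grip": 0}])

```text
t: 9.3
tool_pos: [0.5412, -0.2944, 0.0664]
tool_rot: [1.155, 2.921, -0.001]
contact_force: [-1.4, -2.1, 4.5]
opening: 0.0001
grip_force: 2.0
```

Call:
jog_arm(steps=[{"linear": [0,0,0.002],"delta_rot": [0,0,0],"grip": 0},{"linear": [0,0,0],"delta_rot": [0,0,0],"grip": 0},{"linear": [0,0,-0.04],"delta_rot": [0,0,0],"grip": 0},{"linear": [0,0,-0.04],"delta_rot": [0,0,0],"grip": 0},{"linear": [0,0,-0.04],"delta_rot": [0,0,0],"grip": 0},{"linear": [0,0,-0.03],"delta_rot": [0,0,0],"grip": 0},{"linear": [0.04,0,0],"delta_rot": [0,0,0],"grip": 0.04},{"linear": [0.04,0,0],"delta_rot": [0,0,0],"grip": 0.04},{"linear": [0.04,0,0],"delta_rot": [0,0,0],"grip": 0.04},{"linear": [0.04,0,0],"delta_rot": [0,0,0],"grip": 0.04}])

```text
t: 10.3
tool_pos: [0.4234, -0.1829, 0.2135]
tool_rot: [-1.155, -2.921, -0.003]
contact_force: [0.7, 0.4, 0.2]
opening: 0.0402
grip_force: 0.0
```

```bash
python3 - <<'E'
from m import *
st(); im,d=snap('side'); Y=cloud('side',d)
a=Y[(Y[...,2]>.06)&(Y[...,2]<.085)&(abs(Y[...,0]-.535)<.04)&(abs(Y[...,1]+.297)<.02)]; print('lever',len(a),a[:,2].max(), np.median(a,0)) if len(a) else print('none')
for z in(.056,):
    a=Y[(abs(Y[...,2]-z)<.006)&(np.hypot(Y[...,0]-.578,Y[...,1]+.203)<.07)]; print(len(a),np.median(a[:,2]).round(4))
g=np.hstack([cv2.resize(im[220:360,310:430],(420,490)),cv2.resize(im[170:300,300:400],(377,490))])
cv2.imwrite('pics/w5.png',g[:,:,::-1])
E
```

```text
{'t': 10.3, 'q': [-0.5703, -0.3458, 2.0, 0.0016, 1.4881, -1.3884], 'tool_pos': [0.4234, -0.1829, 0.2135], 'tool_rot': [-1.1547, -2.9213, -0.0026], 'contact_force': [0.7008, 0.4463, 0.2468], 'opening': 0.0402, 'grip_force': 0.0}
[[-0.73, 0.684, 0.0], [0.684, 0.73, 0.002], [0.001, 0.001, -1.0]]
lever 238 0.08071289877323419 [ 0.53762703 -0.29837057  0.06877367]
750 0.0561
```

View pics/w5.png

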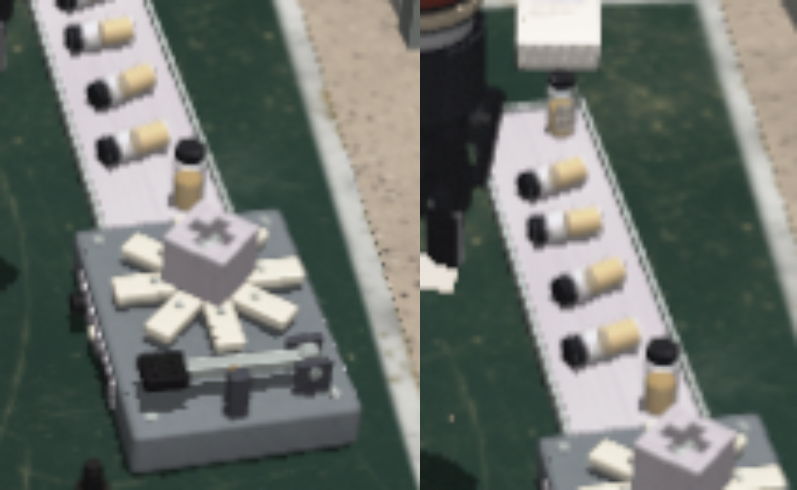

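The lever is down (pad about 69 mm high) and stays there with the robot clear. The wheel is home, and four vials still lie in the lane at about (600,340), (585,280), (565,228) and (553,178) in the right-hand crop. Each vial will be gripped with the tool tilted 25° forward and swung 90° about the closing line.

```bash
cat > v.py <<'E'
from m import *
V={1:(.563,.194,20.8),2:(.562,.130,8.8),3:(.568,.058,24.7),4:(.564,-.012,18.)}
A=.007; T=np.radians(25)
def plan(i,up=.09,off=.005):
    x,y,a=V[i]; r=np.radians(a); f=np.array([np.cos(r),np.sin(r),0]); P=np.array([x,y,.0215])-off*f
    z=np.array([0,0,-1])*np.cos(T)+f*np.sin(T); G=P+A*z; H=G-up*z
    print('grasp TCP',G.round(4),'hover',H.round(4)); return G,H,a+90
def here(G):
    o=ctrl.get_obs(); R=Ro.from_rotvec(o['tool_rot']).as_matrix(); p=np.array(o['tool_pos'])
    print('pos',p.round(4),'shift',(R.T@(G-p)).round(4),'z',R[:,2].round(3),'y',R[:,1].round(3),'q',np.round(o['q'],2))
E
python3 - <<'E'
from v import *
G,H,c=plan(4); to(H+[0,0,.03],c)
E
```

```text
grasp TCP [ 0.5621 -0.0126  0.0152] hover [ 0.5259 -0.0244  0.0967]
pos [ 0.4196 -0.1791  0.2119] closing 47.0 tool shift [0.0273 0.1855 0.0856] q6 -79.5
turn about tool z -61.0
```

Call:
jog_arm(steps=[{"linear": [0.0055,0.0371,0.017],"delta_rot": [0,0,0],"grip": 0.04},{"linear": [0.0055,0.0371,0.017],"delta_rot": [0,0,0],"grip": 0.04},{"linear": [0.0055,0.0371,0.017],"delta_rot": [0,0,0],"grip": 0.04},{"linear": [0.0055,0.0371,0.017],"delta_rot": [0,0,0],"grip": 0.04},{"linear": [0.0055,0.0371,0.017],"delta_rot": [0,0,0],"grip": 0.04},{"linear": [0,0,0],"delta_rot": [0,0,-8.2],"grip": 0.04},{"linear": [0,0,0],"delta_rot": [0,0,-8.2],"grip": 0.04},{"linear": [0,0,0],"delta_rot": [0,0,-8.2],"grip": 0.04},{"linear": [0,0,0],"delta_rot": [0,0,-8.2],"grip": 0.04},{"linear": [0,0,0],"delta_rot": [0,0,-8.2],"grip": 0.04}])

```text
t: 11.35
tool_pos: [0.5311, -0.0296, 0.1285]
tool_rot: [-0.049, -3.141, -0.002]
contact_force: [-0.7, -0.2, 0.1]
opening: 0.04
grip_force: 0.0
```

Call:
jog_arm(steps=[{"linear": [0,0,0],"delta_rot": [0,0,-8.2],"grip": 0.04},{"linear": [0,0,0],"delta_rot": [0,0,-8.2],"grip": 0.04},{"linear": [0,0,0],"delta_rot": [0,0,-3.6],"grip": 0.04},{"linear": [0,0,0],"delta_rot": [0,-8.4,0],"grip": 0.04},{"linear": [0,0,0],"delta_rot": [0,-8.4,0],"grip": 0.04},{"linear": [0,0,0],"delta_rot": [0,-8.2,0],"grip": 0.04},{"linear": [0,0,0],"delta_rot": [0,0,0],"grip": 0.04}])

```text
t: 12.05
tool_pos: [0.5269, -0.0297, 0.1248]
tool_rot: [-0.417, 2.682, 0.098]
contact_force: [-0.8, 0.0, -1.0]
opening: 0.0401
grip_force: 0.0
```

```bash
python3 - <<'E'
from v import *
G,H,c=plan(4); here(G); im,_=snap('side')
cv2.imwrite('pics/v1.png',cv2.resize(im[150:300,270:420],(600,600))[:,:,::-1])
E
```

```text
grasp TCP [ 0.5621 -0.0126  0.0152] hover [ 0.5259 -0.0244  0.0967]
pos [ 0.5269 -0.0297  0.1248] shift [0.0108 0.005  0.1158] z [ 0.397  0.132 -0.908] y [-0.305  0.952  0.005] q [-0.34 -0.35  2.2   0.32  0.96 -2.35]
```

View pics/v1.png

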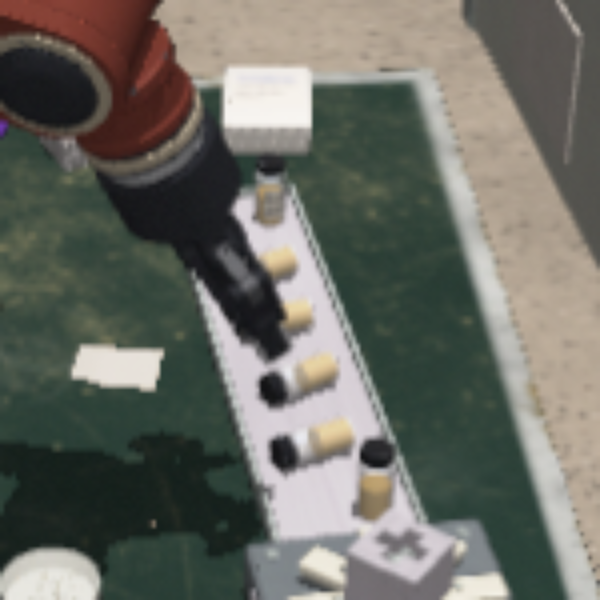

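The tilted gripper is above the lane, aimed at the vial at (310,445), and the lane near it is clear. Descend and grip.

Call:
jog_arm(steps=[{"linear": [0.0108,0.005,0.0258],"delta_rot": [0,0,0],"grip": 0.04},{"linear": [0,0,0.03],"delta_rot": [0,0,0],"grip": 0.04},{"linear": [0,0,0.03],"delta_rot": [0,0,0],"grip": 0.04},{"linear": [0,0,0.02],"delta_rot": [0,0,0],"grip": 0.04},{"linear": [0,0,0.009],"delta_rot": [0,0,0],"grip": 0.04},{"linear": [0,0,0],"delta_rot": [0,0,0],"grip": 0.04},{"linear": [0,0,0],"delta_rot": [0,0,0],"grip": 0.01},{"linear": [0,0,0],"delta_rot": [0,0,0],"grip": 0.01},{"linear": [0,0,0],"delta_rot": [0,0,0],"grip": 0.01},{"linear": [0,0,0],"delta_rot": [0,0,0],"grip": 0.01}], newtons=30)

```text
t: 13.1
tool_pos: [0.5673, -0.014, 0.0222]
tool_rot: [-0.42, 2.674, 0.092]
contact_force: [-0.6, -0.7, 3.1]
opening: 0.0214
grip_force: 29.6
```

```bash
python3 - <<'E'
from v import *
G,H,c=plan(4); here(G); st()
E
```

```text
grasp TCP [ 0.5621 -0.0126  0.0152] hover [ 0.5259 -0.0244  0.0967]
pos [ 0.5673 -0.014   0.0222] shift [0.0071 0.003  0.0044] z [ 0.405  0.129 -0.905] y [-0.306  0.952 -0.001] q [-0.27 -0.07  2.16  0.37  0.71 -2.4 ]
{'t': 13.1, 'q': [-0.2729, -0.0684, 2.1635, 0.3674, 0.7067, -2.3952], 'tool_pos': [0.5673, -0.014, 0.0222], 'tool_rot': [-0.4198, 2.6739, 0.0918], 'contact_force': [-0.6488, -0.7115, 3.0575], 'opening': 0.0214, 'grip_force': 29.5985}
[[-0.862, -0.306, 0.405], [-0.278, 0.952, 0.129], [-0.425, -0.001, -0.905]]
```

Call:
jog_arm(steps=[{"linear": [-0.0127,0,-0.0272],"delta_rot": [0,0,0],"grip": 0.01},{"linear": [-0.0127,0,-0.0272],"delta_rot": [0,0,0],"grip": 0.01},{"linear": [0,0,0],"delta_rot": [0,0,0],"grip": 0.01},{"linear": [0,0,0],"delta_rot": [0,0,0],"grip": 0.01}])

```text
t: 13.5
tool_pos: [0.567, -0.014, 0.0819]
tool_rot: [-0.421, 2.674, 0.092]
contact_force: [-0.8, -0.5, -0.8]
opening: 0.0219
grip_force: 29.5
```

```bash
python3 - <<'E'
from v import *
G,H,c=plan(4); here(G); st(); im,_=snap('side')
cv2.imwrite('pics/v2.png',cv2.resize(im[190:290,300:400],(600,600))[:,:,::-1])
E
```

```text
grasp TCP [ 0.5621 -0.0126  0.0152] hover [ 0.5259 -0.0244  0.0967]
pos [ 0.567  -0.014   0.0819] shift [0.0322 0.0029 0.0587] z [ 0.404  0.129 -0.906] y [-0.307  0.952 -0.001] q [-0.27 -0.18  2.14  0.32  0.83 -2.33]
{'t': 13.5, 'q': [-0.2729, -0.1785, 2.1435, 0.3214, 0.8298, -2.3321], 'tool_pos': [0.567, -0.014, 0.0819], 'tool_rot': [-0.4205, 2.6743, 0.0918], 'contact_force': [-0.7913, -0.4786, -0.7721], 'opening': 0.0219, 'grip_force': 29.5395}
[[-0.862, -0.307, 0.404], [-0.278, 0.952, 0.129], [-0.424, -0.001, -0.906]]
```

View pics/v2.png

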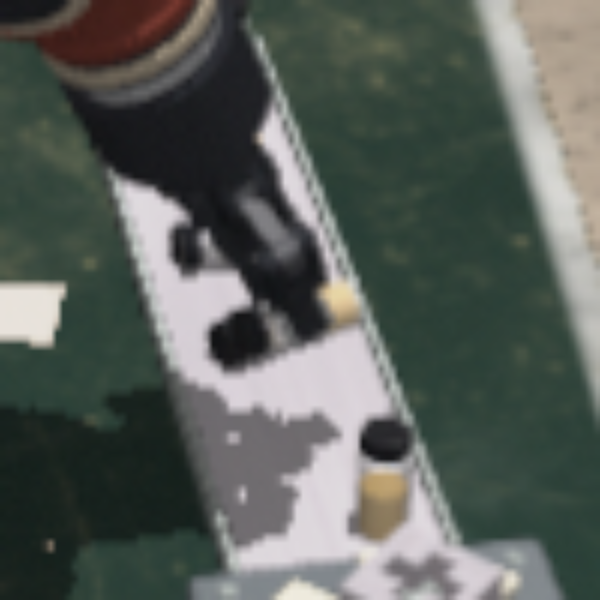

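The vial at (285,325) is held level in the fingers, gripped near its middle. I'll swing it upright.

Call:
jog_arm(steps=[{"linear": [0,0,0],"delta_rot": [0,8,0],"grip": 0.01},{"linear": [0,0,0],"delta_rot": [0,8,0],"grip": 0.01},{"linear": [0,0,0],"delta_rot": [0,8,0],"grip": 0.01},{"linear": [0,0,0],"delta_rot": [0,8,0],"grip": 0.01},{"linear": [0,0,0],"delta_rot": [0,8,0],"grip": 0.01},{"linear": [0,0,0],"delta_rot": [0,8,0],"grip": 0.01},{"linear": [0,0,0],"delta_rot": [0,8,0],"grip": 0.01},{"linear": [0,0,0],"delta_rot": [0,8,0],"grip": 0.01},{"linear": [0,0,0],"delta_rot": [0,8,0],"grip": 0.01},{"linear": [0,0,0],"delta_rot": [0,8,0],"grip": 0.01}])

```text
t: 14.55
tool_pos: [0.5661, -0.0135, 0.0793]
tool_rot: [0.339, -2.153, 0.177]
contact_force: [0.1, -1.0, -0.9]
opening: 0.0213
grip_force: 29.5
```

Call:
jog_arm(steps=[{"linear": [0,0,0],"delta_rot": [0,8,0],"grip": 0.01},{"linear": [0,0,0],"delta_rot": [0,2,0],"grip": 0.01},{"linear": [0,0,0],"delta_rot": [0,0,0],"grip": 0.01},{"linear": [0,0,0],"delta_rot": [0,0,0],"grip": 0.01}])

```text
t: 14.95
tool_pos: [0.5663, -0.0138, 0.0808]
tool_rot: [0.312, -1.99, 0.199]
contact_force: [-0.2, 0.1, -0.7]
opening: 0.0213
grip_force: 29.5
```

```bash
python3 - <<'E'
from v import *
G,H,c=plan(4); here(G); st(); im,_=snap('side')
cv2.imwrite('pics/v3.png',cv2.resize(im[170:290,300:420],(600,600))[:,:,::-1])
E
```

```text
grasp TCP [ 0.5621 -0.0126  0.0152] hover [ 0.5259 -0.0244  0.0967]
pos [ 0.5663 -0.0138  0.0808] shift [-0.0579  0.0024  0.0311] z [-0.862 -0.278 -0.424] y [-0.307  0.952  0.   ] q [-0.01  0.77  1.25 -0.37  2.21 -1.94]
{'t': 14.95, 'q': [-0.0129, 0.7651, 1.2457, -0.3679, 2.2096, -1.9383], 'tool_pos': [0.5663, -0.0138, 0.0808], 'tool_rot': [0.3125, -1.9895, 0.1987], 'contact_force': [-0.2199, 0.053, -0.6869], 'opening': 0.0213, 'grip_force': 29.521}
[[-0.403, -0.307, -0.862], [-0.13, 0.952, -0.278], [0.906, 0.0, -0.424]]
```

View pics/v3.png

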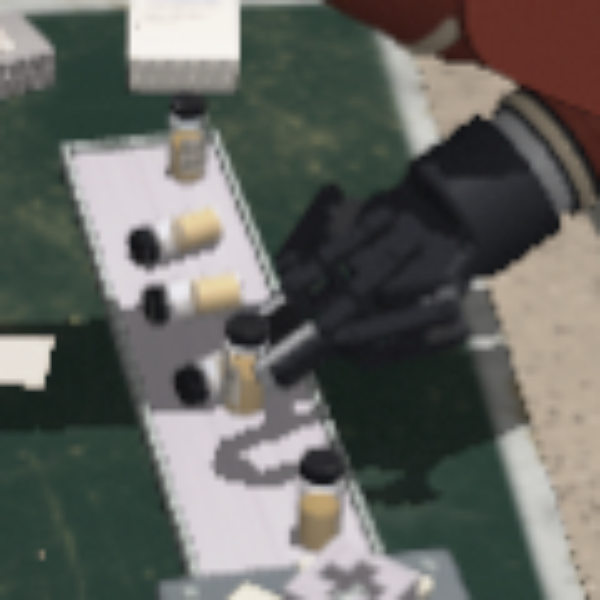

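The vial is held upright at about (243,365), and the lane below it is free. Lower it until it touches.

Call:
jog_arm(steps=[{"linear": [-0.0181,0,0.0085],"delta_rot": [0,0,0],"grip": 0.01},{"linear": [-0.0109,0,0.0051],"delta_rot": [0,0,0],"grip": 0.01},{"linear": [-0.0018,0,0.0008],"delta_rot": [0,0,0],"grip": 0.01},{"linear": [-0.0018,0,0.0008],"delta_rot": [0,0,0],"grip": 0.01},{"linear": [-0.0018,0,0.0008],"delta_rot": [0,0,0],"grip": 0.01},{"linear": [0,0,0],"delta_rot": [0,0,0],"grip": 0.01}])

```text
t: 15.6
tool_pos: [0.5666, -0.0137, 0.0429]
tool_rot: [0.312, -1.989, 0.199]
contact_force: [0.5, 0.2, -0.1]
opening: 0.0211
grip_force: 29.5
```

Call:
jog_arm(steps=[{"linear": [-0.0018,0,0.0008],"delta_rot": [0,0,0],"grip": 0.01},{"linear": [-0.0018,0,0.0008],"delta_rot": [0,0,0],"grip": 0.01},{"linear": [0,0,0],"delta_rot": [0,0,0],"grip": 0.01}])

```text
t: 15.9
tool_pos: [0.5665, -0.0136, 0.0386]
tool_rot: [0.312, -1.988, 0.199]
contact_force: [-0.2, -0.1, -0.1]
opening: 0.0214
grip_force: 29.5
```

```bash
python3 - <<'E'
from v import *
st(); im,d=snap('side'); Y=cloud('side',d)
for n,x,y in(('held',.566,-.016),('stood',.591,-.078)):
    a=Y[(np.hypot(Y[...,0]-x,Y[...,1]-y)<.016)&(Y[...,2]<.09)]; z=a[:,2]; print(n,len(z),np.percentile(z,[90,97,100]).round(4))
E
```

```text
{'t': 15.9, 'q': [-0.0126, 0.8246, 1.2347, -0.3561, 2.1657, -1.9175], 'tool_pos': [0.5665, -0.0136, 0.0386], 'tool_rot': [0.3125, -1.9881, 0.199], 'contact_force': [-0.1503, -0.1443, -0.1201], 'opening': 0.0214, 'grip_force': 29.5186}
[[-0.402, -0.307, -0.863], [-0.13, 0.952, -0.278], [0.906, 0.0, -0.422]]
held 208 [0.0657 0.0678 0.0708]
stood 196 [0.0653 0.0674 0.0698]
```

Call:
jog_arm(steps=[{"linear": [-0.0011,0,0.0005],"delta_rot": [0,0,0],"grip": 0.01},{"linear": [0,0,0],"delta_rot": [0,0,0],"grip": 0.01},{"linear": [0,0,0],"delta_rot": [0,0,0],"grip": 0.04},{"linear": [0,0,0],"delta_rot": [0,0,0],"grip": 0.04},{"linear": [0,0,0],"delta_rot": [0,0,0],"grip": 0.04},{"linear": [0,0,-0.02],"delta_rot": [0,0,0],"grip": 0.04},{"linear": [0,0,-0.04],"delta_rot": [0,0,0],"grip": 0.04},{"linear": [0.04,0,-0.02],"delta_rot": [0,0,0],"grip": 0.04},{"linear": [0.04,0,-0.02],"delta_rot": [0,0,0],"grip": 0.04},{"linear": [0.04,0,-0.02],"delta_rot": [0,0,0],"grip": 0.04}])

```text
t: 16.95
tool_pos: [0.6218, 0.0043, 0.1981]
tool_rot: [0.312, -1.987, 0.199]
contact_force: [1.3, -0.4, 0.5]
opening: 0.0399
grip_force: 0.0
```

```bash
python3 - <<'E'
from v import *
G,H,c=plan(3); here(H+[0,0,.05]); im,d=snap('side'); Y=cloud('side',d)
for n,x,y in(('placed',.566,-.016),('stood',.591,-.078)):
    a=Y[(np.hypot(Y[...,0]-x,Y[...,1]-y)<.02)&(Y[...,2]<.09)&(Y[...,2]>.03)]; z=a[:,2]; print(n,len(z),np.percentile(z,[90,97,100]).round(4),a.mean(0).round(3),np.ptp(a,axis=0).round(3))
E
```

```text
grasp TCP [0.5661 0.0571 0.0152] hover [0.5316 0.0413 0.0967]
pos [0.6218 0.0043 0.1981] shift [-0.0152  0.0628  0.0893] z [-0.863 -0.278 -0.421] y [-0.307  0.952  0.   ] q [ 0.01  0.75  1.05 -0.42  2.41 -2.02]
placed 119 [0.0642 0.066  0.0682] [ 0.562 -0.02   0.051] [0.022 0.027 0.038]
stood 138 [0.0661 0.0676 0.0685] [ 0.591 -0.081  0.053] [0.023 0.028 0.038]
```

The first vial stands, with its top at the same height as stood_1. Next vial.

Call:
jog_arm(steps=[{"linear": [0,0.0063,0],"delta_rot": [0,-8.3,0],"grip": 0.04},{"linear": [0,0.0063,0],"delta_rot": [0,-8.3,0],"grip": 0.04},{"linear": [0,0.0063,0],"delta_rot": [0,-8.3,0],"grip": 0.04},{"linear": [0,0.0063,0],"delta_rot": [0,-8.3,0],"grip": 0.04},{"linear": [0,0.0063,0],"delta_rot": [0,-8.3,0],"grip": 0.04},{"linear": [0,0.0063,0],"delta_rot": [0,-8.3,0],"grip": 0.04},{"linear": [0,0.0063,0],"delta_rot": [0,-8.3,0],"grip": 0.04},{"linear": [0,0.0063,0],"delta_rot": [0,-8.3,0],"grip": 0.04},{"linear": [0,0.0063,0],"delta_rot": [0,-8.3,0],"grip": 0.04},{"linear": [0,0.0063,0],"delta_rot": [0,-8.3,0],"grip": 0.04}])

```text
t: 18.0
tool_pos: [0.6028, 0.0643, 0.1986]
tool_rot: [-0.438, 2.789, 0.07]
contact_force: [-0.2, 0.6, -0.3]
opening: 0.04
grip_force: 0.0
```

Call:
jog_arm(steps=[{"linear": [0,0,0],"delta_rot": [0,-7,0],"grip": 0.04},{"linear": [0,0,0],"delta_rot": [-2.84,0,-6.07],"grip": 0.04},{"linear": [0,0,0],"delta_rot": [0,0,0],"grip": 0.04},{"linear": [0,0,0],"delta_rot": [0,0,0],"grip": 0.04}])

```text
t: 18.4
tool_pos: [0.603, 0.0638, 0.1979]
tool_rot: [-0.573, 2.65, 0.127]
contact_force: [0.2, 0.6, 0.3]
opening: 0.04
grip_force: 0.0
```

```bash
sed -i 's/^A=.007/A=.004/' v.py; python3 - <<'E'
from v import *
G,H,c=plan(3); here(H); here(G)
E
```

```text
grasp TCP [0.565  0.0566 0.0179] hover [0.5304 0.0407 0.0994]
pos [0.603  0.0638 0.1979] shift [0.1101 0.009  0.0572] z [ 0.386  0.175 -0.906] y [-0.413  0.911 -0.   ] q [-0.12 -0.22  1.97  0.26  1.03 -2.21]
pos [0.603  0.0638 0.1979] shift [0.1102 0.0092 0.1472] z [ 0.386  0.175 -0.906] y [-0.413  0.911 -0.   ] q [-0.12 -0.22  1.97  0.26  1.03 -2.21]
```

Call:
jog_arm(steps=[{"linear": [0.0367,0.003,0.019],"delta_rot": [0,0,0],"grip": 0.04},{"linear": [0.0367,0.003,0.019],"delta_rot": [0,0,0],"grip": 0.04},{"linear": [0.0367,0.003,0.019],"delta_rot": [0,0,0],"grip": 0.04},{"linear": [0,0,0.03],"delta_rot": [0,0,0],"grip": 0.04},{"linear": [0,0,0.03],"delta_rot": [0,0,0],"grip": 0.04},{"linear": [0,0,0.02],"delta_rot": [0,0,0],"grip": 0.04},{"linear": [0,0,0.01],"delta_rot": [0,0,0],"grip": 0.04},{"linear": [0,0,0],"delta_rot": [0,0,0],"grip": 0.04},{"linear": [0,0,0],"delta_rot": [0,0,0],"grip": 0.01},{"linear": [0,0,0],"delta_rot": [0,0,0],"grip": 0.01}])

```text
t: 19.4
tool_pos: [0.5655, 0.0565, 0.019]
tool_rot: [-0.576, 2.648, 0.127]
contact_force: [0.3, -1.2, -0.5]
opening: 0.0215
grip_force: 30.3
```

Call:
jog_arm(steps=[{"linear": [0,0,0],"delta_rot": [0,0,0],"grip": 0.01},{"linear": [0,0,0],"delta_rot": [0,0,0],"grip": 0.01}])

```text
t: 19.6
tool_pos: [0.5653, 0.0565, 0.0187]
tool_rot: [-0.576, 2.648, 0.127]
contact_force: [-0.7, -0.5, 2.9]
opening: 0.022
grip_force: 30.6
```

Call:
jog_arm(steps=[{"linear": [-0.0127,0,-0.0272],"delta_rot": [0,0,0],"grip": 0.01},{"linear": [-0.0127,0,-0.0272],"delta_rot": [0,0,0],"grip": 0.01},{"linear": [0,0,0],"delta_rot": [0,8.2,0],"grip": 0.01},{"linear": [0,0,0],"delta_rot": [0,8.2,0],"grip": 0.01},{"linear": [0,0,0],"delta_rot": [0,8.2,0],"grip": 0.01},{"linear": [0,0,0],"delta_rot": [0,8.2,0],"grip": 0.01},{"linear": [0,0,0],"delta_rot": [0,8.2,0],"grip": 0.01},{"linear": [0,0,0],"delta_rot": [0,8.2,0],"grip": 0.01},{"linear": [0,0,0],"delta_rot": [0,8.2,0],"grip": 0.01},{"linear": [0,0,0],"delta_rot": [0,8.2,0],"grip": 0.01}])

```text
t: 20.6
tool_pos: [0.5656, 0.0568, 0.0785]
tool_rot: [0.518, -2.384, 0.194]
contact_force: [-0.1, -0.1, -1.2]
opening: 0.022
grip_force: 30.3
```

Call:
jog_arm(steps=[{"linear": [0,0,0],"delta_rot": [0,8.2,0],"grip": 0.01},{"linear": [0,0,0],"delta_rot": [0,8.2,0],"grip": 0.01},{"linear": [0,0,0],"delta_rot": [0,8,0],"grip": 0.01},{"linear": [0,0,0],"delta_rot": [0,0,0],"grip": 0.01},{"linear": [-0.0109,0,0.0051],"delta_rot": [0,0,0],"grip": 0.01},{"linear": [-0.0109,0,0.0051],"delta_rot": [0,0,0],"grip": 0.01},{"linear": [0,0,0],"delta_rot": [0,0,0],"grip": 0.01},{"linear": [0,0,0],"delta_rot": [0,0,0],"grip": 0.01}])

```text
t: 21.4
tool_pos: [0.5645, 0.0565, 0.0543]
tool_rot: [0.429, -1.973, 0.273]
contact_force: [-0.1, -0.2, -0.1]
opening: 0.0216
grip_force: 30.4
```

```bash
cat >> v.py <<'E'
def tops(*pts):
    im,d=snap('side'); Y=cloud('side',d)
    for x,y in pts:
        a=Y[(np.hypot(Y[...,0]-x,Y[...,1]-y)<.018)&(Y[...,2]<.12)&(Y[...,2]>.03)]; z=a[:,2]; print((x,y),len(z),np.percentile(z,[90,97,100]).round(4),a.mean(0).round(3),np.ptp(a,axis=0).round(3))
    return im
E
python3 - <<'E'
from v import *
st(); im=tops((.565,.0535),(.566,-.018),(.591,-.08))
cv2.imwrite('pics/v4.png',cv2.resize(im[180:290,300:410],(550,550))[:,:,::-1])
E
```

```text
{'t': 21.4, 'q': [0.1091, 0.8036, 1.2365, -0.355, 2.1836, -1.9199], 'tool_pos': [0.5645, 0.0565, 0.0543], 'tool_rot': [0.429, -1.9732, 0.2732], 'contact_force': [-0.1443, -0.1715, -0.1342], 'opening': 0.0216, 'grip_force': 30.3997}
[[-0.386, -0.415, -0.824], [-0.176, 0.91, -0.376], [0.906, -0.0, -0.424]]
(0.565, 0.0535) 168 [0.0758 0.0774 0.0793] [0.564 0.049 0.058] [0.03  0.034 0.049]
(0.566, -0.018) 120 [0.0644 0.066  0.0683] [ 0.562 -0.02   0.051] [0.022 0.026 0.038]
(0.591, -0.08) 135 [0.0663 0.0682 0.0688] [ 0.591 -0.081  0.052] [0.023 0.026 0.037]
```

View pics/v4.png

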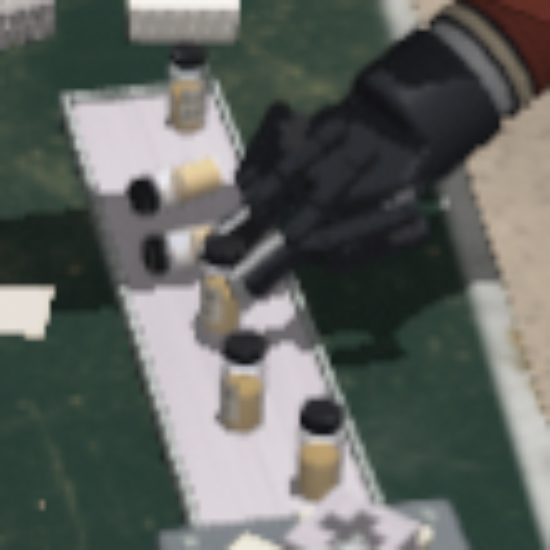

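The second vial is upright in the grip at (220,290) and the first one stands at (242,380). By its top, it needs about 11 mm more.

Call:
jog_arm(steps=[{"linear": [-0.0054,0,0.0025],"delta_rot": [0,0,0],"grip": 0.01},{"linear": [-0.0027,0,0.0013],"delta_rot": [0,0,0],"grip": 0.01},{"linear": [-0.0016,0,0.0008],"delta_rot": [0,0,0],"grip": 0.01},{"linear": [0,0,0],"delta_rot": [0,0,0],"grip": 0.01},{"linear": [0,0,0],"delta_rot": [0,0,0],"grip": 0.01}])

```text
t: 21.95
tool_pos: [0.5644, 0.0567, 0.0425]
tool_rot: [0.429, -1.971, 0.273]
contact_force: [0.0, 0.6, -0.1]
opening: 0.0216
grip_force: 30.5
```

```bash
python3 - <<'E'
from v import *
tops((.565,.0535),(.566,-.018),(.591,-.08))
E
```

```text
(0.565, 0.0535) 136 [0.0637 0.0654 0.0672] [0.565 0.049 0.052] [0.029 0.033 0.037]
(0.566, -0.018) 116 [0.0646 0.0658 0.0678] [ 0.562 -0.02   0.052] [0.021 0.024 0.037]
(0.591, -0.08) 135 [0.0666 0.068  0.0688] [ 0.591 -0.081  0.053] [0.023 0.027 0.038]
```

Down. Lower 0.5 mm more, release and retreat, then swing back while moving toward the next vial.

Call:
jog_arm(steps=[{"linear": [-0.0005,0,0.0002],"delta_rot": [0,0,0],"grip": 0.01},{"linear": [0,0,0],"delta_rot": [0,0,0],"grip": 0.04},{"linear": [0,0,0],"delta_rot": [0,0,0],"grip": 0.04},{"linear": [0,0,0],"delta_rot": [0,0,0],"grip": 0.04},{"linear": [0,0,-0.02],"delta_rot": [0,0,0],"grip": 0.04},{"linear": [0,0,-0.04],"delta_rot": [0,0,0],"grip": 0.04},{"linear": [0.04,0,-0.02],"delta_rot": [0,0,0],"grip": 0.04},{"linear": [0.04,0,-0.02],"delta_rot": [0,0,0],"grip": 0.04},{"linear": [0.04,0,-0.02],"delta_rot": [0,0,0],"grip": 0.04}])

```text
t: 22.9
tool_pos: [0.6172, 0.0809, 0.2025]
tool_rot: [0.429, -1.97, 0.273]
contact_force: [0.3, 0.9, 0.0]
opening: 0.0399
grip_force: 0.0
```

Call:
jog_arm(steps=[{"linear": [0,0.006,0],"delta_rot": [0,-8.3,0],"grip": 0.04},{"linear": [0,0.006,0],"delta_rot": [0,-8.3,0],"grip": 0.04},{"linear": [0,0.006,0],"delta_rot": [0,-8.3,0],"grip": 0.04},{"linear": [0,0.006,0],"delta_rot": [0,-8.3,0],"grip": 0.04},{"linear": [0,0.006,0],"delta_rot": [0,-8.3,0],"grip": 0.04},{"linear": [0,0.006,0],"delta_rot": [0,-8.3,0],"grip": 0.04},{"linear": [0,0.006,0],"delta_rot": [0,-8.3,0],"grip": 0.04},{"linear": [0,0.006,0],"delta_rot": [0,-8.3,0],"grip": 0.04},{"linear": [0,0.006,0],"delta_rot": [0,-8.3,0],"grip": 0.04},{"linear": [0,0.006,0],"delta_rot": [0,-8.3,0],"grip": 0.04}])

```text
t: 23.9
tool_pos: [0.5925, 0.1355, 0.2031]
tool_rot: [-0.601, 2.761, 0.096]
contact_force: [-0.2, 0.7, 1.0]
opening: 0.0398
grip_force: 0.0
```

Call:
jog_arm(steps=[{"linear": [0,0,0],"delta_rot": [0,-7,0],"grip": 0.04},{"linear": [0,0,0],"delta_rot": [3.3,0,7.1],"grip": 0.04},{"linear": [0,0,0],"delta_rot": [3.3,0,7.1],"grip": 0.04},{"linear": [0,0,0],"delta_rot": [0,0,0],"grip": 0.04}])

```text
t: 24.3
tool_pos: [0.5916, 0.1362, 0.2017]
tool_rot: [-0.213, 2.698, 0.047]
contact_force: [-0.1, -0.1, -0.3]
opening: 0.0399
grip_force: 0.0
```

```bash
python3 - <<'E'
from v import *
G,H,c=plan(2); here(H); here(G); tops((.565,.0535),(.566,-.018))
E
```

```text
grasp TCP [0.5587 0.1295 0.0179] hover [0.5211 0.1237 0.0994]
pos [0.5916 0.1362 0.2017] shift [ 0.108  -0.0013  0.0624] z [ 0.417  0.066 -0.906] y [-0.157  0.988  0.   ] q [ 0.09 -0.24  1.98  0.03  0.97 -1.65]
pos [0.5916 0.1362 0.2017] shift [ 0.108  -0.0015  0.1524] z [ 0.417  0.066 -0.906] y [-0.157  0.988  0.   ] q [ 0.09 -0.24  1.98  0.03  0.97 -1.65]
(0.565, 0.0535) 119 [0.0641 0.0656 0.0669] [0.564 0.05  0.051] [0.023 0.023 0.037]
(0.566, -0.018) 123 [0.0645 0.0667 0.0683] [ 0.562 -0.02   0.05 ] [0.021 0.026 0.038]
```

Call:
jog_arm(steps=[{"linear": [0.036,-0.0005,0.0208],"delta_rot": [0,0,0],"grip": 0.04},{"linear": [0.036,-0.0005,0.0208],"delta_rot": [0,0,0],"grip": 0.04},{"linear": [0.036,-0.0005,0.0208],"delta_rot": [0,0,0],"grip": 0.04},{"linear": [0,0,0.03],"delta_rot": [0,0,0],"grip": 0.04},{"linear": [0,0,0.03],"delta_rot": [0,0,0],"grip": 0.04},{"linear": [0,0,0.02],"delta_rot": [0,0,0],"grip": 0.04},{"linear": [0,0,0.01],"delta_rot": [0,0,0],"grip": 0.04},{"linear": [0,0,0],"delta_rot": [0,0,0],"grip": 0.04},{"linear": [0,0,0],"delta_rot": [0,0,0],"grip": 0.01},{"linear": [0,0,0],"delta_rot": [0,0,0],"grip": 0.01}])

```text
t: 25.35
tool_pos: [0.5603, 0.1288, 0.0193]
tool_rot: [-0.21, 2.696, 0.047]
contact_force: [-0.0, 0.6, 0.4]
opening: 0.0219
grip_force: 30.4
```

Call:
jog_arm(steps=[{"linear": [0,0,0],"delta_rot": [0,0,0],"grip": 0.01},{"linear": [0,0,0],"delta_rot": [0,0,0],"grip": 0.01},{"linear": [0,0,0],"delta_rot": [0,0,0],"grip": 0.01}])

```text
t: 25.65
tool_pos: [0.56, 0.1288, 0.0189]
tool_rot: [-0.21, 2.696, 0.047]
contact_force: [-2.4, -0.4, 5.1]
opening: 0.0216
grip_force: 31.0
```

Call:
jog_arm(steps=[{"linear": [-0.0127,0,-0.0272],"delta_rot": [0,0,0],"grip": 0.01},{"linear": [-0.0127,0,-0.0272],"delta_rot": [0,0,0],"grip": 0.01},{"linear": [0,0,0],"delta_rot": [0,8.2,0],"grip": 0.01},{"linear": [0,0,0],"delta_rot": [0,8.2,0],"grip": 0.01},{"linear": [0,0,0],"delta_rot": [0,8.2,0],"grip": 0.01},{"linear": [0,0,0],"delta_rot": [0,8.2,0],"grip": 0.01},{"linear": [0,0,0],"delta_rot": [0,8.2,0],"grip": 0.01},{"linear": [0,0,0],"delta_rot": [0,8.2,0],"grip": 0.01},{"linear": [0,0,0],"delta_rot": [0,8.2,0],"grip": 0.01},{"linear": [0,0,0],"delta_rot": [0,8.2,0],"grip": 0.01}])

```text
t: 26.65
tool_pos: [0.5604, 0.1289, 0.0785]
tool_rot: [0.189, -2.423, 0.07]
contact_force: [0.7, 0.6, 0.1]
opening: 0.0216
grip_force: 30.5
```

Call:
jog_arm(steps=[{"linear": [0,0,0],"delta_rot": [0,8.2,0],"grip": 0.01},{"linear": [0,0,0],"delta_rot": [0,8.2,0],"grip": 0.01},{"linear": [0,0,0],"delta_rot": [0,8,0],"grip": 0.01},{"linear": [0,0,0],"delta_rot": [0,0,0],"grip": 0.01},{"linear": [-0.0109,0,0.0051],"delta_rot": [0,0,0],"grip": 0.01},{"linear": [-0.0109,0,0.0051],"delta_rot": [0,0,0],"grip": 0.01},{"linear": [0,0,0],"delta_rot": [0,0,0],"grip": 0.01},{"linear": [0,0,0],"delta_rot": [0,0,0],"grip": 0.01}])

```text
t: 27.45
tool_pos: [0.5594, 0.1288, 0.0547]
tool_rot: [0.156, -2.004, 0.099]
contact_force: [0.1, -0.1, 0.0]
opening: 0.0215
grip_force: 30.6
```

```bash
python3 - <<'E'
from v import *
st(); im=tops((.56,.1255),(.565,.0535),(.566,-.018),(.591,-.08))
cv2.imwrite('pics/v5.png',cv2.resize(im[180:290,300:410],(550,550))[:,:,::-1])
E
```

```text
{'t': 27.45, 'q': [0.1146, 0.8338, 1.1867, -0.0473, 2.2531, -1.6184], 'tool_pos': [0.5594, 0.1288, 0.0547], 'tool_rot': [0.1563, -2.004, 0.0988], 'contact_force': [0.0738, -0.1446, 0.0386], 'opening': 0.0215, 'grip_force': 30.5724}
[[-0.419, -0.155, -0.895], [-0.066, 0.988, -0.14], [0.906, 0.0, -0.424]]
(0.56, 0.1255) 147 [0.0758 0.0785 0.0803] [0.559 0.12  0.06 ] [0.028 0.03  0.05 ]
(0.565, 0.0535) 117 [0.0633 0.0648 0.0688] [0.564 0.051 0.051] [0.023 0.026 0.038]
(0.566, -0.018) 119 [0.0631 0.0647 0.0669] [ 0.562 -0.019  0.051] [0.023 0.027 0.037]
(0.591, -0.08) 140 [0.0655 0.0673 0.0705] [ 0.591 -0.081  0.052] [0.022 0.025 0.04 ]
```

View pics/v5.png

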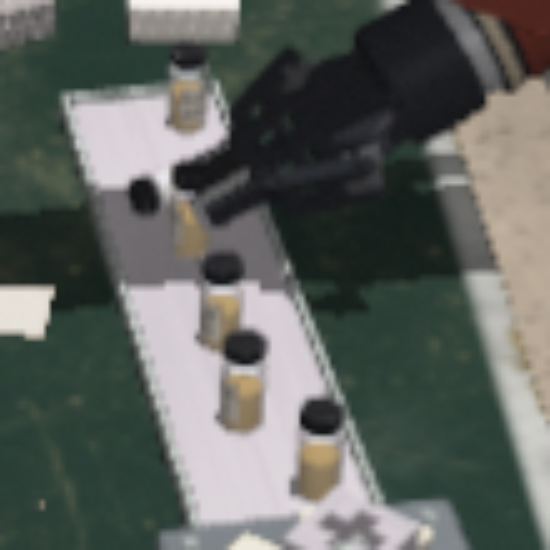

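The third vial hangs upright at (190,220) and the others still stand. That was my 15th viewed picture, one over the limit of 14, so from here I go by depth numbers only.

Call:
jog_arm(steps=[{"linear": [-0.0054,0,0.0025],"delta_rot": [0,0,0],"grip": 0.01},{"linear": [-0.0027,0,0.0013],"delta_rot": [0,0,0],"grip": 0.01},{"linear": [-0.0018,0,0.0008],"delta_rot": [0,0,0],"grip": 0.01},{"linear": [0,0,0],"delta_rot": [0,0,0],"grip": 0.01},{"linear": [0,0,0],"delta_rot": [0,0,0],"grip": 0.01}])

```text
t: 28.0
tool_pos: [0.5594, 0.1287, 0.0427]
tool_rot: [0.156, -2.002, 0.099]
contact_force: [-0.1, 0.6, -0.4]
opening: 0.0217
grip_force: 30.6
```

```bash
python3 - <<'E'
from v import *
tops((.56,.1255),(.565,.0535),(.591,-.08))
E
```

```text
(0.56, 0.1255) 110 [0.0653 0.0666 0.0692] [0.558 0.12  0.053] [0.027 0.03  0.039]
(0.565, 0.0535) 117 [0.0639 0.0653 0.0664] [0.563 0.05  0.051] [0.023 0.027 0.035]
(0.591, -0.08) 137 [0.0659 0.0672 0.0708] [ 0.591 -0.08   0.052] [0.023 0.025 0.041]
```

Call:
jog_arm(steps=[{"linear": [-0.0011,0,0.0005],"delta_rot": [0,0,0],"grip": 0.01},{"linear": [0,0,0],"delta_rot": [0,0,0],"grip": 0.01},{"linear": [0,0,0],"delta_rot": [0,0,0],"grip": 0.04},{"linear": [0,0,0],"delta_rot": [0,0,0],"grip": 0.04},{"linear": [0,0,0],"delta_rot": [0,0,0],"grip": 0.04},{"linear": [0,0,-0.02],"delta_rot": [0,0,0],"grip": 0.04},{"linear": [0,0,-0.04],"delta_rot": [0,0,0],"grip": 0.04},{"linear": [0.04,0,-0.02],"delta_rot": [0,0,0],"grip": 0.04},{"linear": [0.04,0,-0.02],"delta_rot": [0,0,0],"grip": 0.04},{"linear": [0.04,0,-0.02],"delta_rot": [0,0,0],"grip": 0.04}])

```text
t: 29.05
tool_pos: [0.6169, 0.1376, 0.202]
tool_rot: [0.156, -2.001, 0.099]
contact_force: [0.6, -0.1, 1.3]
opening: 0.0399
grip_force: 0.0
```

Call:
jog_arm(steps=[{"linear": [0,0.006,0],"delta_rot": [0,-8.3,0],"grip": 0.04},{"linear": [0,0.006,0],"delta_rot": [0,-8.3,0],"grip": 0.04},{"linear": [0,0.006,0],"delta_rot": [0,-8.3,0],"grip": 0.04},{"linear": [0,0.006,0],"delta_rot": [0,-8.3,0],"grip": 0.04},{"linear": [0,0.006,0],"delta_rot": [0,-8.3,0],"grip": 0.04},{"linear": [0,0.006,0],"delta_rot": [0,-8.3,0],"grip": 0.04},{"linear": [0,0.006,0],"delta_rot": [0,-8.3,0],"grip": 0.04},{"linear": [0,0.006,0],"delta_rot": [0,-8.3,0],"grip": 0.04},{"linear": [0,0.006,0],"delta_rot": [0,-8.3,0],"grip": 0.04},{"linear": [0,0.006,0],"delta_rot": [0,-8.3,0],"grip": 0.04}])

```text
t: 30.05
tool_pos: [0.6078, 0.1972, 0.2028]
tool_rot: [-0.219, 2.812, 0.037]
contact_force: [-0.2, -0.6, 0.5]
opening: 0.0402
grip_force: 0.0
```

Call:
jog_arm(steps=[{"linear": [0,0,0],"delta_rot": [0,-7,0],"grip": 0.04},{"linear": [0,0,0],"delta_rot": [-2.5,0,-5.35],"grip": 0.04},{"linear": [0,0,0],"delta_rot": [-2.5,0,-5.35],"grip": 0.04},{"linear": [0,0,0],"delta_rot": [0,0,0],"grip": 0.04}])

```text
t: 30.45
tool_pos: [0.6073, 0.1961, 0.2012]
tool_rot: [-0.485, 2.667, 0.109]
contact_force: [-0.2, -0.4, 0.5]
opening: 0.0395
grip_force: 0.0
```

```bash
python3 - <<'E'
from v import *
G,H,c=plan(1); here(H); here(G); tops((.56,.1255),(.565,.0535),(.566,-.018))
E
```

```text
grasp TCP [0.5599 0.1928 0.0179] hover [0.5243 0.1793 0.0994]
pos [0.6073 0.1961 0.2012] shift [0.1188 0.0134 0.0569] z [ 0.395  0.15  -0.906] y [-0.352  0.936  0.001] q [ 0.16 -0.16  1.91  0.1   0.96 -1.81]
pos [0.6073 0.1961 0.2012] shift [0.1188 0.0135 0.1469] z [ 0.395  0.15  -0.906] y [-0.352  0.936  0.001] q [ 0.16 -0.16  1.91  0.1   0.96 -1.81]
(0.56, 0.1255) 104 [0.0629 0.0651 0.0657] [0.558 0.121 0.051] [0.022 0.032 0.036]
(0.565, 0.0535) 117 [0.0632 0.0654 0.0667] [0.564 0.05  0.051] [0.023 0.029 0.035]
(0.566, -0.018) 116 [0.0637 0.0658 0.067 ] [ 0.562 -0.02   0.051] [0.021 0.027 0.037]
```

Call:
jog_arm(steps=[{"linear": [0.0396,0.0045,0.019],"delta_rot": [0,0,0],"grip": 0.04},{"linear": [0.0396,0.0045,0.019],"delta_rot": [0,0,0],"grip": 0.04},{"linear": [0.0396,0.0045,0.019],"delta_rot": [0,0,0],"grip": 0.04},{"linear": [0,0,0.03],"delta_rot": [0,0,0],"grip": 0.04},{"linear": [0,0,0.03],"delta_rot": [0,0,0],"grip": 0.04},{"linear": [0,0,0.02],"delta_rot": [0,0,0],"grip": 0.04},{"linear": [0,0,0.01],"delta_rot": [0,0,0],"grip": 0.04},{"linear": [0,0,0],"delta_rot": [0,0,0],"grip": 0.04},{"linear": [0,0,0],"delta_rot": [0,0,0],"grip": 0.01},{"linear": [0,0,0],"delta_rot": [0,0,0],"grip": 0.01}])

```text
t: 31.5
tool_pos: [0.5605, 0.1937, 0.0187]
tool_rot: [-0.486, 2.665, 0.109]
contact_force: [0.4, 0.0, -0.3]
opening: 0.0215
grip_force: 29.7
```

Call:
jog_arm(steps=[{"linear": [0,0,0],"delta_rot": [0,0,0],"grip": 0.01},{"linear": [0,0,0],"delta_rot": [0,0,0],"grip": 0.01},{"linear": [0,0,0],"delta_rot": [0,0,0],"grip": 0.01}])

```text
t: 31.8
tool_pos: [0.5605, 0.1936, 0.0184]
tool_rot: [-0.487, 2.665, 0.109]
contact_force: [-2.8, -0.8, 4.2]
opening: 0.0216
grip_force: 30.1
```

Call:
jog_arm(steps=[{"linear": [-0.0127,0,-0.0272],"delta_rot": [0,0,0],"grip": 0.01},{"linear": [-0.0127,0,-0.0272],"delta_rot": [0,0,0],"grip": 0.01},{"linear": [0,0,0],"delta_rot": [0,8.2,0],"grip": 0.01},{"linear": [0,0,0],"delta_rot": [0,8.2,0],"grip": 0.01},{"linear": [0,0,0],"delta_rot": [0,8.2,0],"grip": 0.01},{"linear": [0,0,0],"delta_rot": [0,8.2,0],"grip": 0.01},{"linear": [0,0,0],"delta_rot": [0,8.2,0],"grip": 0.01},{"linear": [0,0,0],"delta_rot": [0,8.2,0],"grip": 0.01},{"linear": [0,0,0],"delta_rot": [0,8.2,0],"grip": 0.01},{"linear": [0,0,0],"delta_rot": [0,8.2,0],"grip": 0.01}])

```text
t: 32.8
tool_pos: [0.5611, 0.1937, 0.0784]
tool_rot: [0.438, -2.396, 0.163]
contact_force: [-0.2, 0.4, 0.1]
opening: 0.0215
grip_force: 29.7
```

Call:
jog_arm(steps=[{"linear": [0,0,0],"delta_rot": [0,8.2,0],"grip": 0.01},{"linear": [0,0,0],"delta_rot": [0,8.2,0],"grip": 0.01},{"linear": [0,0,0],"delta_rot": [0,8,0],"grip": 0.01},{"linear": [0,0,0],"delta_rot": [0,0,0],"grip": 0.01},{"linear": [-0.0109,0,0.0051],"delta_rot": [0,0,0],"grip": 0.01},{"linear": [-0.0109,0,0.0051],"delta_rot": [0,0,0],"grip": 0.01},{"linear": [0,0,0],"delta_rot": [0,0,0],"grip": 0.01},{"linear": [0,0,0],"delta_rot": [0,0,0],"grip": 0.01}])

```text
t: 33.6
tool_pos: [0.5602, 0.1935, 0.0547]
tool_rot: [0.363, -1.983, 0.23]
contact_force: [-0.2, -0.1, 0.3]
opening: 0.0215
grip_force: 29.8
```

```bash
python3 - <<'E'
from v import *
st(); tops((.56,.19),(.56,.1255),(.565,.0535),(.582,.27))
E
```

```text
{'t': 33.6, 'q': [0.2533, 0.8721, 1.1244, -0.1279, 2.2716, -1.7], 'tool_pos': [0.5602, 0.1935, 0.0547], 'tool_rot': [0.3627, -1.9835, 0.2299], 'contact_force': [-0.2305, -0.0523, 0.2786], 'opening': 0.0215, 'grip_force': 29.7679}
[[-0.397, -0.354, -0.847], [-0.15, 0.935, -0.32], [0.906, 0.0, -0.424]]
(0.56, 0.19) 136 [0.0754 0.0787 0.0812] [0.56  0.185 0.059] [0.026 0.032 0.051]
(0.56, 0.1255) 111 [0.0628 0.0648 0.0666] [0.559 0.122 0.05 ] [0.023 0.025 0.037]
(0.565, 0.0535) 119 [0.0647 0.0657 0.0668] [0.564 0.05  0.051] [0.022 0.027 0.037]
(0.582, 0.27) 51 [0.0893 0.0937 0.0976] [0.581 0.27  0.062] [0.026 0.033 0.06 ]
```

Call:
jog_arm(steps=[{"linear": [-0.0054,0,0.0025],"delta_rot": [0,0,0],"grip": 0.01},{"linear": [-0.0027,0,0.0013],"delta_rot": [0,0,0],"grip": 0.01},{"linear": [-0.0018,0,0.0008],"delta_rot": [0,0,0],"grip": 0.01},{"linear": [-0.0007,0,0.0003],"delta_rot": [0,0,0],"grip": 0.01},{"linear": [0,0,0],"delta_rot": [0,0,0],"grip": 0.01},{"linear": [0,0,0],"delta_rot": [0,0,0],"grip": 0.01}])

```text
t: 34.25
tool_pos: [0.5602, 0.1936, 0.0423]
tool_rot: [0.362, -1.981, 0.23]
contact_force: [-1.8, -0.4, 1.8]
opening: 0.0217
grip_force: 29.8
```

```bash
python3 - <<'E'
from v import *
tops((.56,.19),(.56,.1255))
E
```

```text
(0.56, 0.19) 107 [0.063  0.0641 0.0647] [0.56  0.186 0.052] [0.027 0.032 0.034]
(0.56, 0.1255) 111 [0.0633 0.0658 0.0677] [0.559 0.121 0.05 ] [0.024 0.028 0.037]
```

Contact felt (1.8 N). Release and retreat.

Call:
jog_arm(steps=[{"linear": [0,0,0],"delta_rot": [0,0,0],"grip": 0.04},{"linear": [0,0,0],"delta_rot": [0,0,0],"grip": 0.04},{"linear": [0,0,0],"delta_rot": [0,0,0],"grip": 0.04},{"linear": [0,0,-0.02],"delta_rot": [0,0,0],"grip": 0.04},{"linear": [0,0,-0.04],"delta_rot": [0,0,0],"grip": 0.04},{"linear": [0.04,0,-0.02],"delta_rot": [0,0,0],"grip": 0.04},{"linear": [0.04,0,-0.02],"delta_rot": [0,0,0],"grip": 0.04},{"linear": [0.04,0,-0.02],"delta_rot": [0,0,0],"grip": 0.04},{"linear": [0.04,0,0],"delta_rot": [0,0,0],"grip": 0.04},{"linear": [0,0,0],"delta_rot": [0,0,0],"grip": 0.04}])

```text
t: 35.3
tool_pos: [0.5998, 0.2083, 0.2453]
tool_rot: [0.363, -1.993, 0.23]
contact_force: [-0.4, 0.1, 1.0]
opening: 0.0399
grip_force: 0.0
```

```bash
python3 - <<'E'
from v import *
st(); im=tops((.56,.19),(.56,.1255),(.565,.0535),(.566,-.018),(.591,-.08),(.582,.27))
_,d=snap('side'); Y=cloud('side',d)
a=Y[(abs(Y[...,2]-.056)<.006)&(np.hypot(Y[...,0]-.578,Y[...,1]+.203)<.065)&(np.hypot(Y[...,0]-.578,Y[...,1]+.203)>.035)]; print('arms',len(a),np.median(a[:,2]))
a=Y[(Y[...,2]>.06)&(Y[...,2]<.13)&(abs(Y[...,0]-.535)<.02)&(abs(Y[...,1]+.297)<.015)]; print('lever',np.median(a,0),a[:,2].max())
E
```

```text
{'t': 35.3, 'q': [0.2583, 0.7594, 0.9534, -0.166, 2.5438, -1.7524], 'tool_pos': [0.5998, 0.2083, 0.2453], 'tool_rot': [0.3634, -1.9928, 0.2298], 'contact_force': [-0.3993, 0.1204, 0.9883], 'opening': 0.0399, 'grip_force': 0.0}
[[-0.405, -0.353, -0.843], [-0.152, 0.935, -0.319], [0.902, -0.001, -0.433]]
(0.56, 0.19) 99 [0.0637 0.0654 0.0663] [0.559 0.187 0.051] [0.023 0.026 0.036]
(0.56, 0.1255) 112 [0.0633 0.0649 0.0674] [0.559 0.122 0.05 ] [0.024 0.034 0.037]
(0.565, 0.0535) 118 [0.0639 0.066  0.0679] [0.564 0.05  0.051] [0.022 0.03  0.038]
(0.566, -0.018) 122 [0.0648 0.0663 0.0675] [ 0.562 -0.02   0.051] [0.022 0.023 0.038]
(0.591, -0.08) 136 [0.0657 0.0671 0.0679] [ 0.591 -0.08   0.052] [0.022 0.026 0.038]
(0.582, 0.27) 91 [0.0627 0.0652 0.0671] [0.582 0.27  0.051] [0.023 0.031 0.037]
arms 567 0.055884934690223924
lever [ 0.53141895 -0.29842469  0.06934221] 0.07403627946295041
```

All six vials stand, the wheel is home, the lever is down, and the robot is clear of everything.

```bash
python3 -c "
from station import ctrl; print(ctrl.finish_job())"
```

```text
the job is handed in; nothing more can be done
None
```

Handed in at about 35 s of the 210 s allowed: the star wheel is home on the collar, the lock lever stays down, and all six vials stand in the lane, checked by camera depth; I viewed 15 pictures, one over the limit of 14.

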